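Load the slide-out tray of the pass shelf

TASK

Pull the grey tray by its handle straight out from under the low shelf, free the metal cover that lies askew with its corners caught under the tray's in-turned rims (turn it square with the tray, then lift it out), and lay it flat in the middle of the black rubber mat. Then stack all the white boards from the rack in the middle of the tray, squarely and lengthwise, the first straight on the tray floor and exactly one cork pad squarely between each board and the next. Last, slide the loaded tray back under the shelf until it is fully home against the stop; never lift the tray off the bench, and leave the plates, bottle and cup alone.

Things in the scene. Friction and masses are not known exactly. Their poses are not given: they have to be found in the camera images.
- shelf: low fixed steel shelf; place and yaw vary. Origin: on the bench under the middle of its front edge; x points inwards under it, away from the robot (within 10 degrees of straight ahead), y along the edge. Plate 280 deep x 300 wide, underside 80, top 100 mm above the bench; 45 mm tall bins stand on it from 115 mm behind the edge
- bay_mouth (a point): middle of the mouth of the tray bay, in the plane of the shelf's front edge, 40 mm above the bench (half way up to the plate). The bay runs straight in along the shelf's x, 162 mm wide between upright guides, to a stop 200 mm behind the edge; 25 mm high flared lead-ins reach 43 mm out before the edge, about 200 mm apart at their tips
- tray: grey plastic tray, loose, 0.45 kg, 182 (x) x 148 (y) mm outside, floor 5 mm thick, walls 20 mm high; origin: centre of its underside; x points inwards as the shelf's. Side walls carry in-turned rims (underside 17, top 20 mm up): 114 mm free between rims, 140 mm beneath them, 176 mm between end walls. Origin at 109 mm of the shelf's x = against the stop; below -91 mm = wholly clear
- tray_handle (a point): top of the tray's handle, an upright post 24 (x) x 30 (y) mm rising 51 mm from the bench, at x = -170, y = 0 mm of the tray, in front of it, on a low stem (24 mm wide, 11 mm high) that joins it to the tray
- cover: flat metal plate 140 (x) x 90 (y) x 5 mm, 0.22 kg; on top in its middle a black rib to grip, 50 (x) x 16 (y) mm, from 5 to 31 mm above the plate's underside. Origin: centre of its underside. Starts on the tray floor turned 15 to 20 degrees, corners under the side rims; turned square and centred (its x along the tray's x, within 5 degrees) it passes between them
- mat: black rubber mat fixed flat on the bench, 170 (x) x 200 (y) x 4 mm. Origin: centre of its underside
- rack: fixed wire drying rack. Origin: centre of its footprint on the bench. Four bars along its x, 310 mm long, 8 wide, 20 mm high, at y = -120, -40, 40, 120 mm, tied by 8 mm high cross bars at x = +-155 mm. Boards and pads lie across them, length roughly along the rack's y, about 110 mm apart in x, in columns at y = -80 and 80 mm; which lies where varies
- board_a: a white ceramic serving board, a plain rectangular slab 140 (its x) x 52 (its y) x 14 (z) mm, 0.15 kg; it starts lying flat on the rack. Origin: centre of its underside. There are two or three boards; an absent one reads None from the start
- board_b: a white ceramic serving board, a plain rectangular slab 140 (its x) x 52 (its y) x 14 (z) mm, 0.15 kg; it starts lying flat on the rack. Origin: centre of its underside. There are two or three boards; an absent one reads None from the start
- board_c: a white ceramic serving board, a plain rectangular slab 140 (its x) x 52 (its y) x 14 (z) mm, 0.15 kg; it starts lying flat on the rack. Origin: centre of its underside. There are two or three boards; an absent one reads None from the start
- pad_a: a cork separator pad, a thin rigid rectangle 140 (its x) x 58 (its y) x 6 (z) mm, 0.05 kg; it starts lying flat on the rack. Origin: centre of its underside. Both pads are always there; with two boards one is spare
- pad_b: a cork separator pad, a thin rigid rectangle 140 (its x) x 58 (its y) x 6 (z) mm, 0.05 kg; it starts lying flat on the rack. Origin: centre of its underside. Both pads are always there; with two boards one is spare
- plates: a pile of white plates, 146 mm across, about 105 mm high; leave alone. Origin: centre of its underside
- sauce: a white sauce bottle, 56 mm across, 160 mm tall; leave alone. Origin: centre of its underside
- cup: a steel cup, 72 mm across, 75 mm tall; leave alone. Origin: centre of its underside
There are look-alikes about, which are no part of the job. What is shaped like the board_b but blue is not meant. Leave any pink look-alike of the pad_a alone.

How it is judged:
On the way, in this order (a step that is already met when the one before it is completed fails the run):
1. the tray is drawn out from under the shelf (its back wall no more than about 20 mm under the edge) with the cover still in it (x of tray in the frame of shelf below -0.07 m and horizontal distance between cover and tray below 0.06 m), for 0.2 s.
2. the cover is out of the tray and lies flat in the middle of the mat, its centre within 40 mm of the mat's (horizontal distance between cover and mat below 0.04 m and angle between cover's own z axis and vertical below 0.08 rad and height (world z) of cover below 0.012 m and linear speed of cover below 0.02 m/s), for 0.2 s.
3. all boards lie stacked in the tray with one pad between each two, while the tray is still drawn out (x of board_a in the frame of tray between -0.025 and 0.025 m and y of board_a in the frame of tray between -0.02 and 0.02 m and angle between each of board_a, board_b, board_c's own z axis and vertical below 0.1 rad and angle between the x axis of each of board_a, board_b, board_c and the x axis of tray, either way round below 0.16 rad and (z of board_a in the frame of tray between 0.001 and 0.009 m or z of board_a in the frame of tray between 0.021 and 0.029 m or z of board_a in the frame of tray between 0.041 and 0.049 m) and x of board_b in the frame of tray between -0.025 and 0.025 m and y of board_b in the frame of tray between -0.02 and 0.02 m and (z of board_b in the frame of tray between 0.001 and 0.009 m or z of board_b in the frame of tray between 0.021 and 0.029 m or z of board_b in the frame of tray between 0.041 and 0.049 m) and x of board_c in the frame of tray between -0.025 and 0.025 m and y of board_c in the frame of tray between -0.02 and 0.02 m and (z of board_c in the frame of tray between 0.001 and 0.009 m or z of board_c in the frame of tray between 0.021 and 0.029 m or z of board_c in the frame of tray between 0.041 and 0.049 m) and ((x of pad_a in the frame of tray between -0.025 and 0.025 m and y of pad_a in the frame of tray between -0.02 and 0.02 m and angle between pad_a's own z axis and vertical below 0.1 rad and angle between the x axis of pad_a and the x axis of tray, either way round below 0.16 rad and z of pad_a in the frame of tray between 0.015 and 0.023 m) or (x of pad_b in the frame of tray between -0.025 and 0.025 m and y of pad_b in the frame of tray between -0.02 and 0.02 m and angle between pad_b's own z axis and vertical below 0.1 rad and angle between the x axis of pad_b and the x axis of tray, either way round below 0.16 rad and z of pad_b in the frame of tray between 0.015 and 0.023 m)) and (horizontal distance between pad_a and tray above 0.12 m or (x of pad_a in the frame of tray between -0.025 and 0.025 m and y of pad_a in the frame of tray between -0.02 and 0.02 m and angle between pad_a's own z axis and vertical below 0.1 rad and angle between the x axis of pad_a and the x axis of tray, either way round below 0.16 rad and z of pad_a in the frame of tray between 0.015 and 0.023 m) or (x of pad_a in the frame of tray between -0.025 and 0.025 m and y of pad_a in the frame of tray between -0.02 and 0.02 m and angle between pad_a's own z axis and vertical below 0.1 rad and angle between the x axis of pad_a and the x axis of tray, either way round below 0.16 rad and z of pad_a in the frame of tray between 0.035 and 0.043 m)) and (horizontal distance between pad_b and tray above 0.12 m or (x of pad_b in the frame of tray between -0.025 and 0.025 m and y of pad_b in the frame of tray between -0.02 and 0.02 m and angle between pad_b's own z axis and vertical below 0.1 rad and angle between the x axis of pad_b and the x axis of tray, either way round below 0.16 rad and z of pad_b in the frame of tray between 0.015 and 0.023 m) or (x of pad_b in the frame of tray between -0.025 and 0.025 m and y of pad_b in the frame of tray between -0.02 and 0.02 m and angle between pad_b's own z axis and vertical below 0.1 rad and angle between the x axis of pad_b and the x axis of tray, either way round below 0.16 rad and z of pad_b in the frame of tray between 0.035 and 0.043 m)) and linear speed of each of board_a, board_b, board_c below 0.02 m/s and x of tray in the frame of shelf below -0.05 m), for 0.2 s.
At the end, for the whole second after the job is handed in: Tray home (origin 98 mm or more behind the shelf edge, square within 0.1 rad, flat); all boards flat in it, within 25 mm lengthwise and 20 mm crosswise of its middle, square within 0.16 rad, one pad between neighbours; cover flat, within 40 mm of the mat's centre; all at rest (all of step 2 and x of board_a in the frame of tray between -0.025 and 0.025 m and y of board_a in the frame of tray between -0.02 and 0.02 m and angle between each of board_a, board_b, board_c's own z axis and vertical below 0.1 rad and angle between the x axis of each of board_a, board_b, board_c and the x axis of tray, either way round below 0.16 rad and (z of board_a in the frame of tray between 0.001 and 0.009 m or z of board_a in the frame of tray between 0.021 and 0.029 m or z of board_a in the frame of tray between 0.041 and 0.049 m) and x of board_b in the frame of tray between -0.025 and 0.025 m and y of board_b in the frame of tray between -0.02 and 0.02 m and (z of board_b in the frame of tray between 0.001 and 0.009 m or z of board_b in the frame of tray between 0.021 and 0.029 m or z of board_b in the frame of tray between 0.041 and 0.049 m) and x of board_c in the frame of tray between -0.025 and 0.025 m and y of board_c in the frame of tray between -0.02 and 0.02 m and (z of board_c in the frame of tray between 0.001 and 0.009 m or z of board_c in the frame of tray between 0.021 and 0.029 m or z of board_c in the frame of tray between 0.041 and 0.049 m) and ((x of pad_a in the frame of tray between -0.025 and 0.025 m and y of pad_a in the frame of tray between -0.02 and 0.02 m and angle between pad_a's own z axis and vertical below 0.1 rad and angle between the x axis of pad_a and the x axis of tray, either way round below 0.16 rad and z of pad_a in the frame of tray between 0.015 and 0.023 m) or (x of pad_b in the frame of tray between -0.025 and 0.025 m and y of pad_b in the frame of tray between -0.02 and 0.02 m and angle between pad_b's own z axis and vertical below 0.1 rad and angle between the x axis of pad_b and the x axis of tray, either way round below 0.16 rad and z of pad_b in the frame of tray between 0.015 and 0.023 m)) and (horizontal distance between pad_a and tray above 0.12 m or (x of pad_a in the frame of tray between -0.025 and 0.025 m and y of pad_a in the frame of tray between -0.02 and 0.02 m and angle between pad_a's own z axis and vertical below 0.1 rad and angle between the x axis of pad_a and the x axis of tray, either way round below 0.16 rad and z of pad_a in the frame of tray between 0.015 and 0.023 m) or (x of pad_a in the frame of tray between -0.025 and 0.025 m and y of pad_a in the frame of tray between -0.02 and 0.02 m and angle between pad_a's own z axis and vertical below 0.1 rad and angle between the x axis of pad_a and the x axis of tray, either way round below 0.16 rad and z of pad_a in the frame of tray between 0.035 and 0.043 m)) and (horizontal distance between pad_b and tray above 0.12 m or (x of pad_b in the frame of tray between -0.025 and 0.025 m and y of pad_b in the frame of tray between -0.02 and 0.02 m and angle between pad_b's own z axis and vertical below 0.1 rad and angle between the x axis of pad_b and the x axis of tray, either way round below 0.16 rad and z of pad_b in the frame of tray between 0.015 and 0.023 m) or (x of pad_b in the frame of tray between -0.025 and 0.025 m and y of pad_b in the frame of tray between -0.02 and 0.02 m and angle between pad_b's own z axis and vertical below 0.1 rad and angle between the x axis of pad_b and the x axis of tray, either way round below 0.16 rad and z of pad_b in the frame of tray between 0.035 and 0.043 m)) and linear speed of each of board_a, board_b, board_c, tray below 0.02 m/s and x of tray in the frame of shelf above 0.098 m and angle between the x axis of tray and the x axis of shelf, either way round below 0.1 rad and angle between tray's own z axis and vertical below 0.05 rad and height (world z) of tray below 0.008 m); the robot touches nothing.
It fails at once if the tray is lifted more than 30 mm off the bench (height (world z) of tray above 0.03 m).
It fails at once if the pile of plates is moved more than 30 mm (distance of plates from where it was at the start of the episode above 0.03 m).
It fails at once if the sauce bottle is moved more than 30 mm (distance of sauce from where it was at the start of the episode above 0.03 m).
It fails at once if the steel cup is moved more than 30 mm (distance of cup from where it was at the start of the episode above 0.03 m).
Of board_a, board_b, board_c only 2 to 3 are there at a start; the rules pass over those that are not, and their reading is None.
At some moment in a run one of cover may be knocked a few centimetres aside while the robot is not near it.
It also fails if it takes over 210 s, if anything falls off the work surface, if the arm or the gripper's body presses on something with over 40 N, if the wrist force passes 120 N, or if a joint passes its speed limit or range.

ROBOT

A 6-joint arm with a two-finger parallel gripper is mounted at the origin on the work surface. World frame = base frame: x ahead of the robot, y to its left, z up, the work surface at z = 0. Lengths are in m, angles in rad, forces in N, time in s.
With the tool pointing down it reaches from about 0.375 to 0.9 m from the base axis. Payload 3.1 kg.
Tool frame: the origin (TCP) lies between the finger pads; the fingertips stand 19 mm ahead of it and the grasp point (between the pads) is the TCP; z points along the fingers, y is the direction in which the jaws open and shut (so a half turn about z gives the same grasp; the last joint's range is limited). The gripper opens to 85 mm and grips with 20 to 120 N. Pads are 22 mm wide; open, the fingers measure 114 mm over their backs; the gripper's body (76 mm by 85 mm) begins 54 mm behind the grasp point. The pads swing forward as they close: fully open they stand 13 mm farther back than shut.
Start: joints at [-1.365, 0.527, 1.433, -0, 1.181, -0.178], TCP at [0.235, -0.579, 0.25] pointing down, gripper open.
Joint ranges: [-3.08, 3.08], [-0.75, 2.2], [0.22, 2.44], [-1.43, 4.57], [0, 2.65], [-2.85, 2.85]. Speed limits (rad/s): [2.79, 2.79, 3.14, 3.14, 3.14, 3.14].

INTERFACE

Orientations are given as a unit quaternion [x, y, z, w].
In Python, from station import manip, optics, job gives the robot as it stands.
- The arm moves only by the shell command python3 -m inch 'ROWS' [OPENING] [FORCE]. ROWS is JSON, one flat list of numbers, 4 for each row, row after row: the shift along the world's x, y, z in cm, then the turn about the world's z in rad. A call has 1 to 20 rows; each row shifts and turns the commanded pose from where the row before left it; what a row does not reach is not made up. A row lasts 1/8 s, in which the tool goes at most 62.5 mm and 10.7 degrees, less where a joint would pass 70% of its speed; a pose out of reach is approached as far as the arm can. A call with a gripper value outside its range is refused whole. OPENING is the opening in per cent of the stroke, from 0 (shut) to 100 (fully open), set as the call begins (- or left out, the last holds). The fingers move at their own pace and stop on an object; FORCE is the grip in N (left out, the last holds). Time passes only in rows, so rows that do not move let the fingers close. It gives the time, the measured TCP pose, the force and the opening at its end, in the units of the state.
- manip.sense(): the state, without advancing time (a new reading comes with each control period).
- optics.snapshot(name): name is "scene" or "top" or "wrist"; returns (picture, depth): 480x640x3 uint8, red, green, blue; 480x640 float32, m along the optical axis (not along the pixel's ray), 0 where there is no reading.
- optics.camera_model(name): a dict with "mtx" (3x3 intrinsics, pixels), "dist_coeffs" ([k1, k2, p1, p2, k3] as OpenCV has them; the pictures are not rectified), "camera_from_world" (4x4, takes a point from world to camera coordinates); the wrist camera has in their place "tool_from_camera" (4x4, takes a point from camera to tool coordinates, whose origin is the TCP and whose axes are the flange's). Camera axes: x right, y up, looking along -z (the intrinsics and any distortion apply to the point x, -y, -z); pixel columns grow to the right and rows downward; lengths in m; the calibration is good to about 2 mm. A picture is of the moment at which its call begins: read the wrist's pose just before it. camera_model takes no time and is no camera call.
- job.sign_off(): hands the job in, once; it reports no verdict.
The state is a dict: "t": time; "q": joint angles; "qd": joint speeds; "tau": joint torques, N m; "tcp_pos": TCP position; "tool_rot": TCP orientation; "force": force on the tool from outside, world axes, zero at the start; "ft_torque": the same for the moment, N m; "finger_gap": opening from 0.0 (shut) to 1.0 (fully open).
Only numpy, scipy, OpenCV 4.12 (cv2) and the standard library are available. Lean on these libraries where they do the work, as an engineer would, in place of code of your own. Each camera call takes 0.05 s, during which the arm holds its last target.

## Working session

There is one attempt and no reset: what is moved stays moved. The work goes in short steps, Python scripts to look and compute and a shell command to move; the robot and the scene stay as the last step left them, time stands still between calls to the robot, and variables do not carry over. Pictures are saved under pics/ and viewed, and the job is handed in when it is done.

```bash
ls; mkdir -p pics; cat > h.py <<'E'
import numpy as np, cv2
from station import manip, optics, job
from scipy.spatial.transform import Rotation as R
def cam(name, st=None):
    m=optics.camera_model(name); K=np.array(m["mtx"]);D=np.array(m["dist_coeffs"],float)
    if name=="wrist":
        T=np.eye(4);T[:3,:3]=R.from_quat(st["tool_rot"]).as_matrix();T[:3,3]=st["tcp_pos"]
        W=T@np.array(m["tool_from_camera"])
    else: W=np.linalg.inv(np.array(m["camera_from_world"]))
    return K,D,W
def shot(name,fn=None):
    st=manip.sense(); im,d=optics.snapshot(name); c=cam(name,st)
    np.savez('last_%s.npz'%name,im=im,d=d,K=c[0],D=c[1],W=c[2])
    if fn: cv2.imwrite('pics/'+fn,im[:,:,::-1])
    return im,d,c
def load(name):
    z=np.load('last_%s.npz'%name); return z['im'],z['d'],(z['K'],z['D'],z['W'])
def rays(c,uv):
    K,D,W=c
    p=cv2.undistortPoints(np.array(uv,float).reshape(-1,1,2),K,D).reshape(-1,2)
    r=np.c_[p[:,0],-p[:,1],-np.ones(len(p))]
    return r@W[:3,:3].T, W[:3,3]
def onz(c,uv,z):
    r,o=rays(c,uv); return o+r*((z-o[2])/r[:,2])[:,None]
def cloud(d,c):
    v,u=np.mgrid[0:480,0:640]; r,o=rays(c,np.c_[u.ravel(),v.ravel()])
    P=o+r*d.reshape(-1,1); P=P.reshape(480,640,3); P[d<=0]=np.nan; return P
def proj(c,P):
    K,D,W=c; X=(np.array(P,float).reshape(-1,3)-W[:3,3])@W[:3,:3]
    X=X*[1,-1,-1]; return cv2.projectPoints(X,np.zeros(3),np.zeros(3),K,D)[0].reshape(-1,2)
E
python3 - <<'E'
from h import *
print(manip.sense())
for n in("scene","top","wrist"):
    shot(n,n+'0.png')
for n in("scene","top"):
    c=cam(n);print(n,c[0][0,0],c[1],c[2][:3,3],c[2][:3,2])
E
```

```text
pics
{'t': 0.0, 'q': array([-1.36446063e+00,  5.28451779e-01,  1.43392155e+00,  1.87597477e-05,
        1.18141991e+00, -1.78483603e-01]), 'qd': array([-0.00058712,  0.00014464,  0.0003487 , -0.00149005, -0.00084824,
        0.00180156]), 'tau': array([ 1.96327160e-04, -4.42346406e+01, -1.78026474e+01, -2.83698309e-04,
        8.34082573e-03, -7.58068275e-07]), 'tcp_pos': array([ 0.23451753, -0.57858859,  0.24933631]), 'tool_rot': array([ 9.81546389e-01,  1.91221011e-01, -6.64923236e-06, -1.10030591e-03]), 'force': array([0.61128596, 0.72716867, 0.63654494]), 'ft_torque': array([-0.03065604,  0.04671694,  0.00818036]), 'finger_gap': 0.9994454866705021}
scene 561.203890805943 [-0.02831694  0.          0.          0.          0.        ] [1.26105513 0.47862839 1.46092031] [0.44324705 0.25879153 0.85823015]
top 439.34877375256946 [-0.01633011  0.          0.          0.          0.        ] [0.30476097 0.04526547 1.17046096] [-0.2106312  -0.02204598  0.97731698]
```

View pics/top0.png

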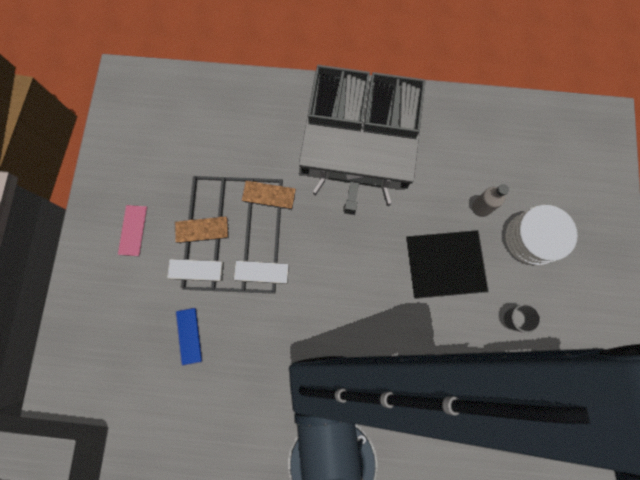

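View pics/scene0.png

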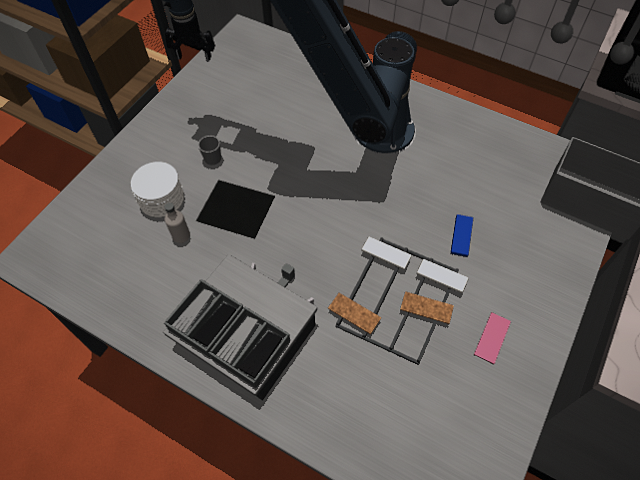

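View pics/wrist0.png

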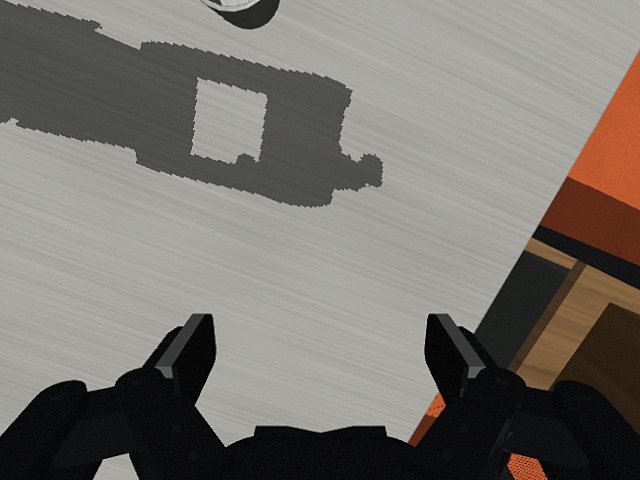

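The top view shows:
- White boards at (195,270) and (261,272), so there are two.
- Cork pads at (201,230) and (269,194).
- Look-alikes: blue board at (189,336) and pink pad at (133,231).
- Tray handle post at (350,205), shelf front edge at about y=180, mat at (447,263), cup at (521,318), plates at (545,235), bottle at (493,197).

Next I measure these.

```bash
cat > meas.py <<'E'
from h import *
im,d,c=load('top'); P=cloud(d,c)
hsv=cv2.cvtColor(im,cv2.COLOR_RGB2HSV)
def rect(mask,z,name,amin=150):
    n,l,s,_=cv2.connectedComponentsWithStats(mask.astype(np.uint8))
    for i in range(1,n):
        if s[i,4]<amin: continue
        cs,_h=cv2.findContours((l==i).astype(np.uint8),cv2.RETR_EXTERNAL,cv2.CHAIN_APPROX_NONE)
        uv=cs[0].reshape(-1,2); X=onz(c,uv,z)[:,:2]
        r=cv2.minAreaRect((X*1000).astype(np.float32)); zz=np.nanmedian(P[l==i][:,2])
        b=cv2.boxPoints(r); e=b[1]-b[0],b[2]-b[1]; L=max(e,key=np.linalg.norm)
        a=np.arctan2(L[1],L[0]); a=(a+np.pi/2)%np.pi-np.pi/2
        print(name,'px',uv.mean(0).round(),'ctr',np.round(r[0],1),'size',np.round(sorted(r[1]),1),'long-ang %.3f'%a,'z %.3f'%zz)
H,S,V=[hsv[:,:,i].astype(int) for i in range(3)]
roi=np.zeros((480,640),bool); roi[160:380,110:300]=1
rect(roi&(S<40)&(V>185),.034,'white')
rect(roi&(H>5)&(H<20)&(S>90),.026,'cork')
rect(roi&(P[:,:,2]>-.01)&(V<80)&(S<90),.02,'rack')
roi2=np.zeros((480,640),bool); roi2[215:310,395:500]=1
rect(roi2&(V<35),.004,'mat')
roi3=np.zeros((480,640),bool); roi3[180:225,335:370]=1
m=roi3&(P[:,:,2]>.035)&(P[:,:,2]<.07); rect(m,.051,'handle',20)
print('handle pts',np.nanmean(P[m],0),np.nanmin(P[m],0),np.nanmax(P[m],0))
m=(P[:,:,2]>.09)&(P[:,:,2]<.108); m[:,:290]=0;m[:,430:]=0;m[:60]=0;m[200:]=0
rect(m,.10,'shelf')
for n,(x0,x1,y0,y1) in dict(plates=(500,580,200,270),sauce=(475,515,180,215),cup=(500,545,300,335)).items():
    Q=P[y0:y1,x0:x1].reshape(-1,3);Q=Q[(Q[:,2]>.03)]
    print(n,Q[:,:2].min(0),Q[:,:2].max(0),Q[:,2].max())
E
python3 meas.py
python3 - <<'E'
import cv2
a=cv2.imread('pics/top0.png')[55:305,110:500]
cv2.imwrite('pics/topcrop.png',cv2.resize(a,(780,500),interpolation=cv2.INTER_CUBIC))
E
```

```text
white px [194. 269.] ctr [441.5 403.3] size [ 43.1 130.7] long-ang -1.521 z 0.035
white px [261. 271.] ctr [452. 229.] size [ 43.4 131.3] long-ang -1.541 z 0.035
cork px [268. 194.] ctr [666.8 235.8] size [ 60.9 138.8] long-ang 1.500 z 0.026
cork px [201. 229.] ctr [552.6 404.4] size [ 60.6 139.5] long-ang -1.373 z 0.027
rack px [224. 189.] ctr [646.5 324.6] size [121.  246.9] long-ang -1.529 z 0.011
rack px [248. 231.] ctr [560.8 278.8] size [  8.7 155.6] long-ang 0.048 z 0.019
rack px [228. 288.] ctr [407.7 311.6] size [ 23.8 246.7] long-ang -1.512 z 0.010
rack px [295. 362.] ctr [236.  119.5] size [25.3 90.8] long-ang 0.104 z 0.291
mat px [446. 264.] ctr [ 523.4 -259.4] size [163.  193.2] long-ang -1.394 z 0.004
handle px [350. 206.] ctr [645.5  10.7] size [27.6 29.2] long-ang -1.493 z 0.050
handle pts [0.6463796  0.01064538 0.04968521] [ 0.63465904 -0.00412932  0.03539986] [0.65995198 0.02534672 0.0559767 ]
shelf px [360. 139.] ctr [857.3  -1.7] size [284.8 299.7] long-ang 1.512 z 0.100
shelf px [343.  98.] ctr [930.5  58.8] size [ 16.7 119.4] long-ang 0.018 z 0.106
shelf px [398. 105.] ctr [920.7 -94.6] size [ 18.  117.7] long-ang -0.063 z 0.106
plates [ 0.53656255 -0.55960806] [ 0.6810221  -0.35924501] 0.11749491667625911
sauce [ 0.66147152 -0.37963854] [ 0.71396648 -0.32312475] 0.1648799003927781
cup [ 0.35707016 -0.47751897] [ 0.42672307 -0.40582171] 0.08055921230124463
```

View pics/topcrop.png

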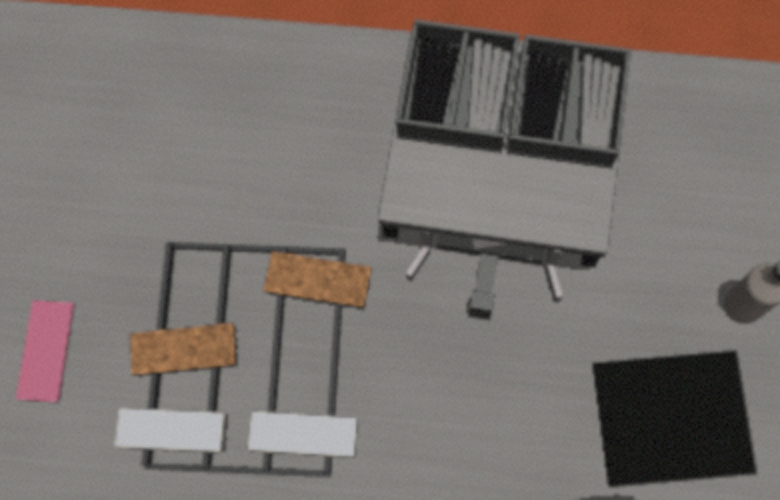

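```bash
python3 - <<'E'
from h import *
im,d,c=load('top'); P=cloud(d,c)
# front top edge of plate: lowest pixel per column at z~.1
m=(P[:,:,2]>.093)&(P[:,:,2]<.108); m[:60]=0;m[200:]=0
X=[]
for u in range(306,412):
    v=np.where(m[:,u])[0]
    if len(v): X.append(onz(c,[[u,v.max()+.5]],.1)[0,:2])
X=np.array(X);vx,vy,x0,y0=cv2.fitLine(X.astype(np.float32),cv2.DIST_HUBER,0,.01,.01).ravel()
print('edge',X[0],X[-1],'x-axis ang',np.arctan2(vy,vx)-np.pi/2 if vy>0 else np.arctan2(-vy,-vx)-np.pi/2, x0,y0)
E
python3 -m inch '[2.5,4.54,0,-0.034, 2.5,4.54,0,-0.034, 2.5,4.54,0,-0.034, 2.5,4.54,0,-0.034, 2.5,4.54,0,-0.034, 2.5,4.54,0,-0.034, 2.5,4.54,0,-0.034, 2.5,4.54,0,-0.034, 2.5,4.54,0,-0.034, 2.5,4.54,0,-0.034, 2.5,4.54,0,-0.034, 2.5,4.54,0,-0.034, 2.5,4.54,0,-0.034]' 100 60
python3 - <<'E'
from h import *
st=manip.sense(); shot('wrist','w1.png')
print(cam('wrist',st)[2])
E
```

```text
edge [0.72602985 0.13541645] [ 0.70738953 -0.137459  ] x-axis ang -0.0633111 0.7172693 -0.001345334
t: 1.78
tcp_pos: [0.5602, 0.0126, 0.2501]
tool_rot: [1.0, -0.029, -0.0, 0.0]
force: [0.0, -0.4, -0.0]
finger_gap: 1.0
[[-0.05805197  0.95271633  0.29826426  0.63593915]
 [-0.99831262 -0.05581179 -0.01603012  0.00845218]
 [ 0.0013745  -0.29869155  0.95434871  0.37320636]
 [ 0.          0.          0.          1.        ]]
```

View pics/w1.png

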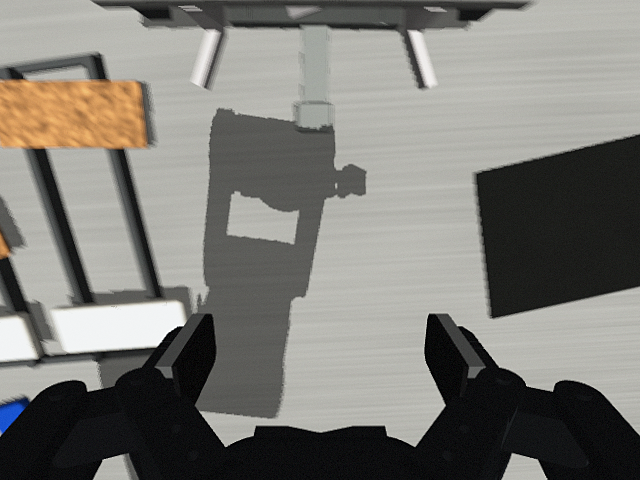

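The wrist view shows the handle post at (314,114) between the lead-ins at (207,58) and (420,58). The stem runs straight up the picture, so the tool yaw already matches the tray. I'll measure it by depth.

```bash
python3 - <<'E'
from h import *
im,d,c=load('wrist'); P=cloud(d,c)
m=(P[:,:,2]>.045)&(P[:,:,2]<.057); m[:80]=0; m[150:]=0; m[:,:280]=0;m[:,350:]=0
Q=P[m];print(m.sum(),np.percentile(Q,[1,50,99],axis=0),(Q.max(0)+Q.min(0))/2)
m=(P[:,:,2]>.006)&(P[:,:,2]<.015); m[:30]=0; m[101:]=0; m[:,:280]=0;m[:,350:]=0
Q=P[m];print(m.sum()); print(cv2.fitLine(Q[:,:2].astype(np.float32),cv2.DIST_HUBER,0,.01,.01).ravel())
E
```

```text
1063 [[ 0.6379822  -0.00484094  0.04827064]
 [ 0.64996737  0.01000796  0.05036147]
 [ 0.66166405  0.02483055  0.0520841 ]] [0.64980855 0.01015463 0.04988929]
1848
[ 0.99749726 -0.07070533  0.6976371   0.0064301 ]
```

```bash
python3 -m inch '[3,-0.1,-3,0, 3,-0.1,-3,0, 3,-0.1,-3.5,0, 0,0,-4,0, 0,0,-4,0, 0,0,-2,0, 0,0,-2,0, 0,0,0,0]' 100 60
python3 -m inch '[0,0,0,0, 0,0,0,0, 0,0,0,0, 0,0,0,0]' 20 60
python3 - <<'E'
from h import *
shot('wrist','w2.png')
E
```

```text
t: 2.82
tcp_pos: [0.649, 0.008, 0.0343]
tool_rot: [1.0, -0.029, -0.001, -0.0]
force: [-0.3, 0.4, 0.3]
finger_gap: 1.0
t: 3.32
tcp_pos: [0.6502, 0.008, 0.0365]
tool_rot: [1.0, -0.029, 0.001, -0.0]
force: [-1.0, -0.4, 5.3]
finger_gap: 0.341
```

View pics/w2.png

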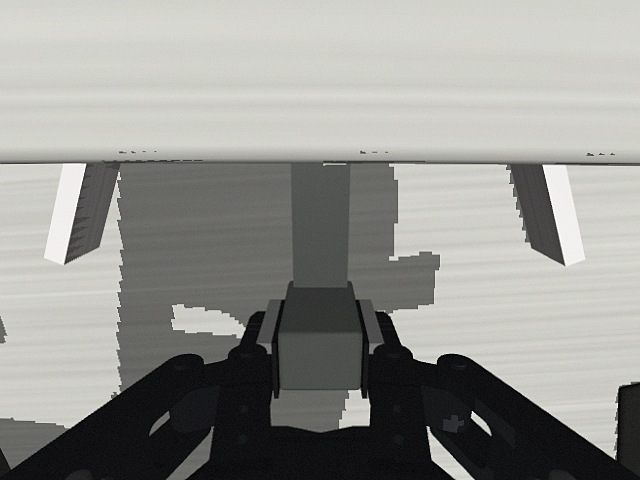

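```bash
python3 -m inch '[-0.4,0.02,0,0, -0.8,0.05,0,0, -1.2,0.08,0,0, -1.2,0.08,0,0, -1.2,0.08,0,0, -1.2,0.08,0,0, -1.2,0.08,0,0, -1.2,0.08,0,0, -1.2,0.08,0,0, -1.2,0.08,0,0, -1.2,0.08,0,0, -1.2,0.08,0,0, -1.2,0.08,0,0, -1.2,0.08,0,0, -1.2,0.08,0,0, -1.2,0.08,0,0, -1.2,0.08,0,0, -1.2,0.08,0,0, -0.8,0.05,0,0, -0.4,0,0,0]' - 60
python3 - <<'E'
from h import *
shot('wrist','w3.png');shot('top','t3.png')
E
```

```text
t: 5.88
tcp_pos: [0.4358, 0.0214, 0.0359]
tool_rot: [1.0, -0.029, 0.003, 0.001]
force: [6.8, 0.4, 5.0]
finger_gap: 0.342
```

View pics/w3.png

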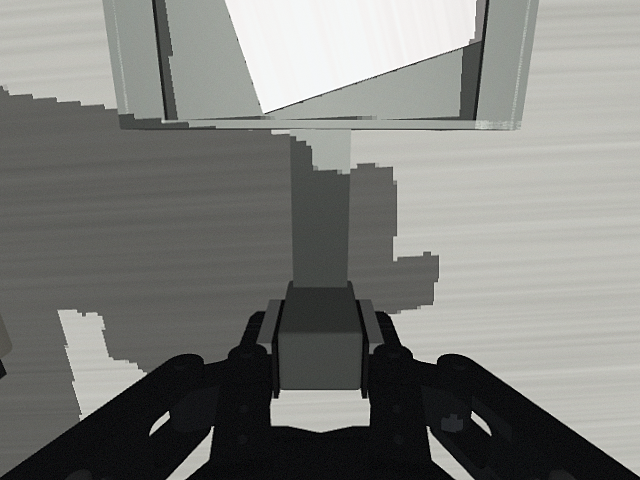

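View pics/t3.png

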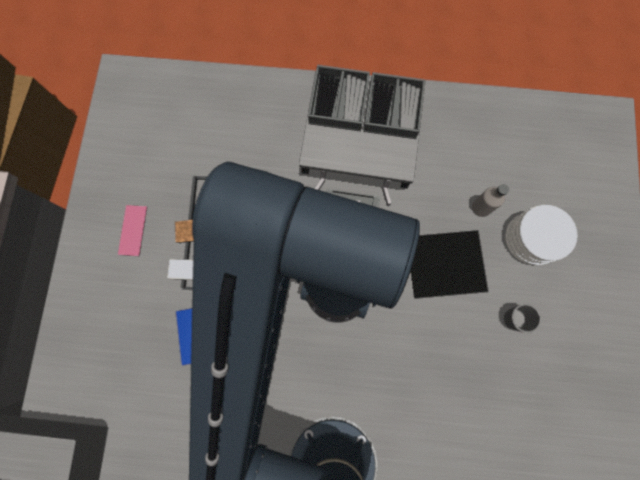

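The tray is drawn out, the rib is not yet in view, and the cover plate at (360,50) is still in the tray. Next I release the handle, rise and look.

```bash
python3 -m inch '[0,0,0,0, 0,0,0,0, 0,0,0,0, 0,0,4,0, 0,0,5,0, 3,0,5,0, 4,0,5,0, 4,0,2,0, 0,0,0,0]' 80 60
python3 - <<'E'
from h import *
shot('wrist','w4.png')
E
```

```text
t: 7.1
tcp_pos: [0.5461, 0.0215, 0.246]
tool_rot: [1.0, -0.028, 0.003, 0.0]
force: [-0.4, -0.3, -0.5]
finger_gap: 0.8
```

View pics/w4.png

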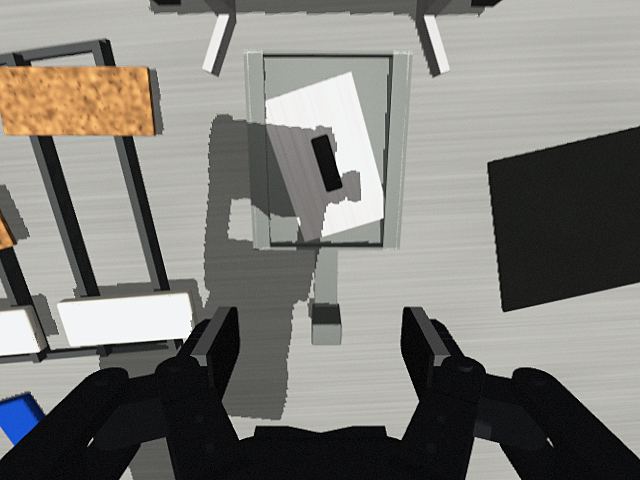

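The tray sits at (328,150) and is fully out. The cover is askew with its black rib at (326,163), the handle is at (326,325), and the mat is at right.

```bash
cat > trayrib.py <<'E'
from h import *
def fitrect(X):
    r=cv2.minAreaRect((X*1000).astype(np.float32)); b=cv2.boxPoints(r); e=b[1]-b[0],b[2]-b[1]
    L=max(e,key=np.linalg.norm); a=np.arctan2(L[1],L[0]); a=(a+np.pi/2)%np.pi-np.pi/2
    return np.round(r[0],1),np.round(sorted(r[1]),1),round(float(a),3)
def comp(m,amin=60):
    n,l,s,ce=cv2.connectedComponentsWithStats(m.astype(np.uint8)); return [(l==i) for i in range(1,n) if s[i,4]>amin]
def tray(P,near):
    # rim points z 16-24 mm within .13 of near
    D=np.hypot(P[:,:,0]-near[0],P[:,:,1]-near[1])
    m=(P[:,:,2]>.015)&(P[:,:,2]<.026)&(D<.125); 
    l=max(comp(m),key=lambda q:q.sum()); return fitrect(P[l][:,:2])
def rib(P,near,im,z0,z1):
    D=np.hypot(P[:,:,0]-near[0],P[:,:,1]-near[1])
    m=(P[:,:,2]>z0)&(P[:,:,2]<z1)&(D<.09)&(im.max(2)<60)
    l=max(comp(m,30),key=lambda q:q.sum()); return fitrect(P[l][:,:2]),np.nanmedian(P[l][:,2])
E
python3 - <<'E'
from trayrib import *
im,d,c=load('wrist');P=cloud(d,c)
print(tray(P,(.605,.011)));print(rib(P,(.605,.011),im,.028,.045))
m=(P[:,:,2]>.045)&(P[:,:,2]<.057);m[280:]*=1;m[:290]=0;m[:,:300]=0;m[:,350:]=0
print('handle',fitrect(P[m][:,:2]))
hs=(im.max(2)<45);hs[:,:480]=0;hs[:120]=0
h=max(comp(hs),key=lambda q:q.sum());cs,_=cv2.findContours(h.astype(np.uint8),0,1);
print('mat corners',onz(c,cv2.approxPolyDP(cs[0],6,True),.004)[:,:2])
E
```

```text
(array([605.1,  11.3]), array([148.9, 182.6]), -0.062)
((array([598.9,  12.1]), array([15.5, 48.9]), 0.25), np.float64(0.03545875716589672))Traceback (most recent call last):
  File "<stdin>", line 4, in <module>
numpy._core._exceptions._UFuncOutputCastingError: Cannot cast ufunc 'multiply' output from dtype('int64') to dtype('bool') with casting rule 'same_kind'
```

```bash
python3 -m inch '[2.65,-0.45,-4,0.153, 2.65,-0.5,-4,0.153, 0,0,-5,0, 0,0,-4,0, 0,0,-2,0, 0,0,-1.4,0, 0,0,-1,0, 0,0,0,0, 0,0,0,0]' 50 60
python3 - <<'E'
from h import *
print(manip.sense()['tool_rot'],manip.sense()['tcp_pos'])
shot('wrist','w5.png')
E
```

```text
t: 8.28
tcp_pos: [0.5962, 0.0124, 0.0309]
tool_rot: [0.992, 0.124, 0.001, 0.0]
force: [0.5, 0.6, 1.1]
finger_gap: 0.499
[9.92269835e-01 1.24096898e-01 6.99282550e-04 2.11929635e-04] [0.59617337 0.0123686  0.03091188]
```

View pics/w5.png

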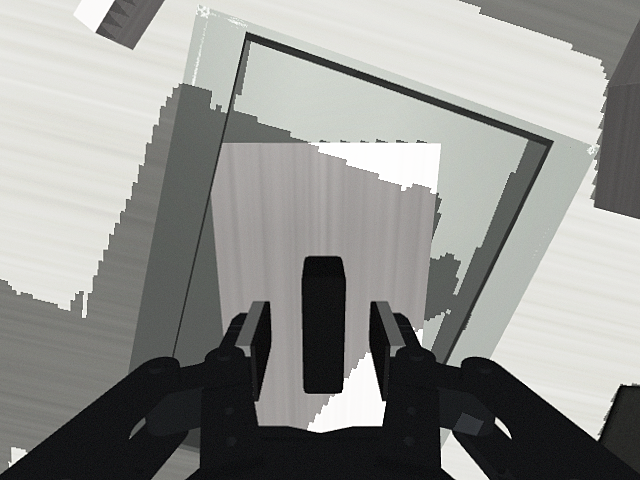

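The fingers straddle the rib at (324,325) and are well aligned with it. Closing now.

```bash
python3 -m inch '[0,0,0,0, 0,0,0,0, 0,0,0,0, 0,0,0,0]' 0 60
python3 -m inch '[0,0,0.3,0, 0.2,0,0,-0.05, 0.15,0,0,-0.065, 0.15,0,0,-0.065, 0,0,0,-0.065, 0,0,0,-0.065, 0,0,0,0, 0,0,0,0]'
python3 - <<'E'
from h import *
shot('wrist','w6.png')
E
```

```text
t: 8.82
tcp_pos: [0.5963, 0.0122, 0.031]
tool_rot: [0.992, 0.124, 0.001, 0.0]
force: [-1.4, -0.0, 5.4]
finger_gap: 0.172
t: 9.82
tcp_pos: [0.6002, 0.0125, 0.0327]
tool_rot: [1.0, -0.03, -0.001, -0.0]
force: [-0.0, 1.0, -3.2]
finger_gap: 0.175
```

View pics/w6.png

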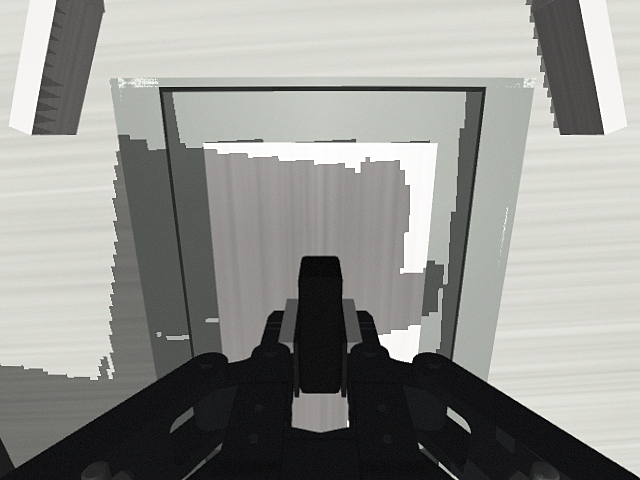

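Square with the tray and clear of the rims: cover sides at x=205-437, rims at 165-485. Lifting straight up.

```bash
python3 -m inch '[0,0,0.5,0, 0,0,0.8,0, 0,0,1,0, 0,0,1.5,0, 0,0,3,0, 0,0,4,0, 0,0,2,0, 0,0,0,0]'
python3 - <<'E'
from h import *
shot('wrist','w7.png')
E
```

```text
t: 10.88
tcp_pos: [0.602, 0.0123, 0.164]
tool_rot: [1.0, -0.031, 0.003, 0.0]
force: [1.0, 0.2, -2.9]
finger_gap: 0.176
```

View pics/w7.png

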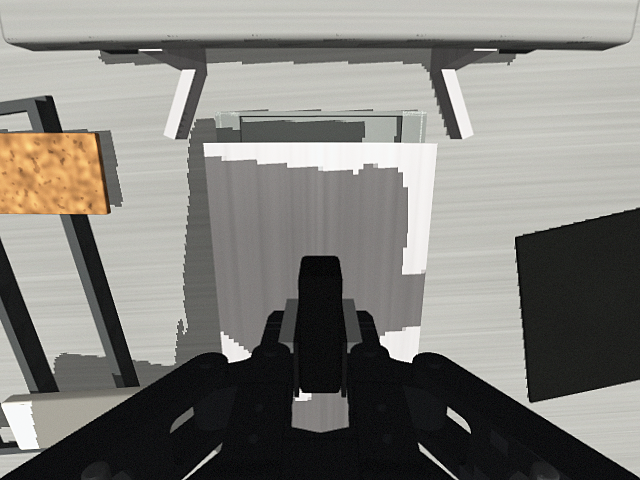

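```bash
python3 -m inch '[-1.31,-4.53,-1,0.04, -1.31,-4.53,-1,0.04, -1.31,-4.53,-1,0.04, -1.31,-4.53,-1,0.04, -1.31,-4.53,-1,0.04, -1.31,-4.53,-1,0.04, 0,0,-3,0, 0,0,-2,0, 0,0,-1,0, 0,0,-0.6,0, 0,0,-0.4,0, 0,0,-0.2,0, 0,0,0,0]'
python3 - <<'E'
from h import *
shot('wrist','w8.png')
E
```

```text
t: 12.55
tcp_pos: [0.5224, -0.2593, 0.03]
tool_rot: [0.996, 0.089, 0.0, 0.0]
force: [-1.0, 0.9, 1.2]
finger_gap: 0.177
```

View pics/w8.png

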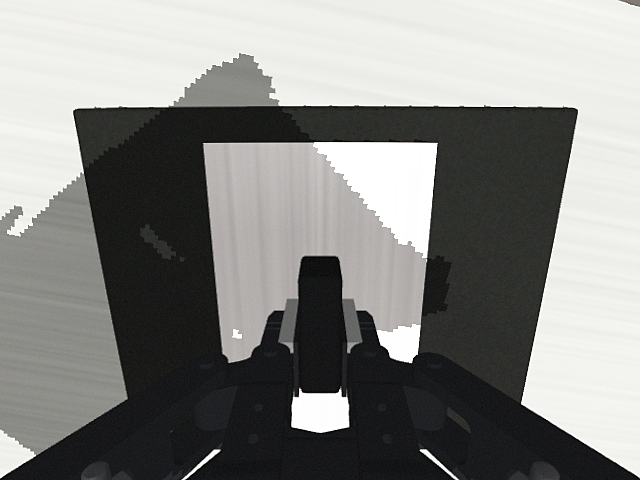

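The cover is square in the middle of the mat: cover (205-437, from 142 down), mat (75-577, from 108 down). Release, rise, and move towards the rack.

```bash
python3 -m inch '[0,0,0,0, 0,0,0,0, 0,0,0,0, 0,0,3,0, 0,0,5,0, 0,0,6,0, 0,0,6,0, 0,0,5,0, 0,0,0,0]' 50
python3 - <<'E'
from trayrib import *
im,d,c=shot('wrist','w9.png');P=cloud(d,c)
print(rib(P,(.523,-.26),im,.026,.045))
E
python3 -m inch '[-0.4,4.4,0,0.142, -0.4,4.4,0,0.142, -0.4,4.4,0,0.142, -0.4,4.4,0,0.142, -0.4,4.4,0,0.142, -0.4,4.4,0,0.142, -0.4,4.4,0,0.142, -0.4,4.4,0,0.142, -0.4,4.4,0,0.142, -0.4,4.4,0,0.142, 0,0,2,0, 0,0,0,0]' 100
python3 - <<'E'
from trayrib import *
im,d,c=shot('wrist','w10.png')
E
```

```text
t: 13.72
tcp_pos: [0.5242, -0.2609, 0.2842]
tool_rot: [0.996, 0.089, 0.004, 0.004]
force: [0.3, -0.1, -0.1]
finger_gap: 0.5
((array([ 526.4, -258. ]), array([13.8, 48. ]), 0.18), np.float64(0.034394427314333925))
t: 15.28
tcp_pos: [0.4818, 0.1811, 0.2983]
tool_rot: [0.697, 0.717, -0.0, -0.0]
force: [0.1, -0.2, 0.5]
finger_gap: 1.001
```

View pics/w9.png

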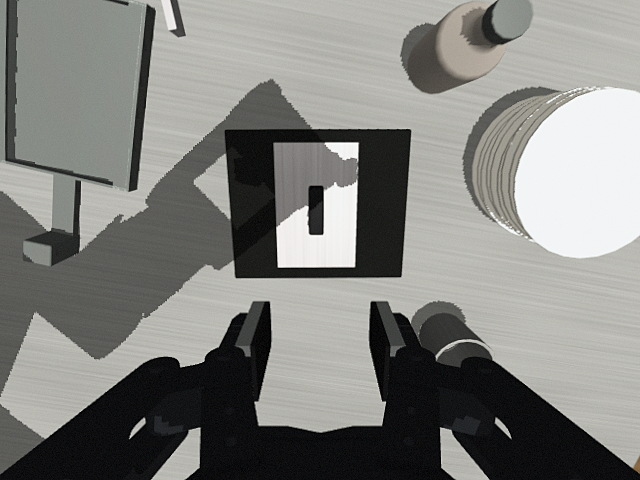

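View pics/w10.png

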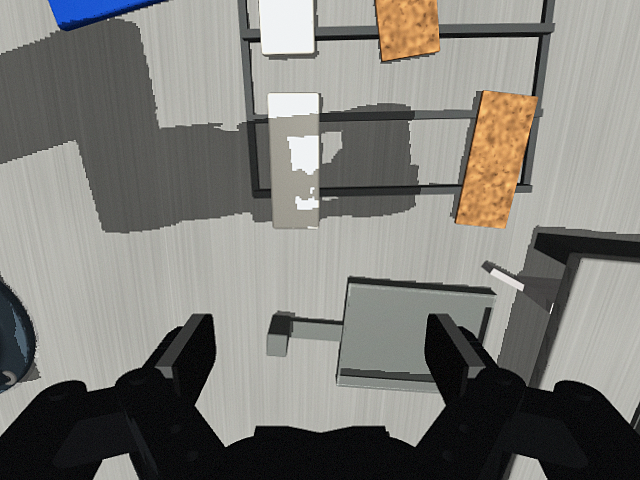

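The cover lies centred on the mat in w9. In w10 the near white board is at (295,160), the near cork pad at (496,158), the far board and pad are at the top edge, and the blue look-alike is at top left. Measuring the near ones.

```bash
cat > slab.py <<'E'
from trayrib import *
def slabs(im,d,c):
    P=cloud(d,c); hsv=cv2.cvtColor(im,cv2.COLOR_RGB2HSV); H,S,V=[hsv[:,:,i].astype(int) for i in range(3)]
    for n,m in (('board',(P[:,:,2]>.029)&(P[:,:,2]<.040)&(S<45)&(P[:,:,1]>.12)),('pad',(P[:,:,2]>.022)&(P[:,:,2]<.031)&(S>90)&(H>5)&(H<22)&(P[:,:,1]>.12))):
        m=cv2.morphologyEx(m.astype(np.uint8),cv2.MORPH_OPEN,np.ones((5,5),np.uint8))
        for l in comp(m,300):
            v,u=np.where(l); print(n,'px',u.mean().round(),v.mean().round(),*fitrect(P[l][:,:2]),'z %.4f'%np.nanmedian(P[l][:,2]), 'edge' if v.min()<2 or u.min()<2 or u.max()>637 else '')
E
python3 - <<'E'
from slab import *
slabs(*load('wrist'))
E
```

```text
board px 286.0 27.0 [443.9 355.5] [46.5 51.7] 0.036 z 0.0333 edge
board px 294.0 159.0 [452.1 229.1] [ 51.6 138.8] -1.543 z 0.0335 
pad px 407.0 28.0 [561.5 361.8] [53.3 57.8] 0.192 z 0.0254 edge
pad px 495.0 158.0 [666.6 236. ] [ 59.9 140.1] 1.49 z 0.0255
```

```bash
python3 -m inch '[-1.5,2.4,-5,0, -1.5,2.4,-5,0, 0,0,-6,0, 0,0,-5,0, 0,0,-3,0, 0,0,-1.8,0, 0,0,0,0]' 95 60
python3 - <<'E'
from h import *
shot('wrist','w11.png'); print(manip.sense()['tcp_pos'])
E
```

```text
t: 16.2
tcp_pos: [0.4502, 0.2273, 0.0388]
tool_rot: [0.698, 0.716, -0.003, -0.002]
force: [-0.1, -0.2, 0.2]
finger_gap: 0.951
[0.45107872 0.22771622 0.03997008]
```

View pics/w11.png

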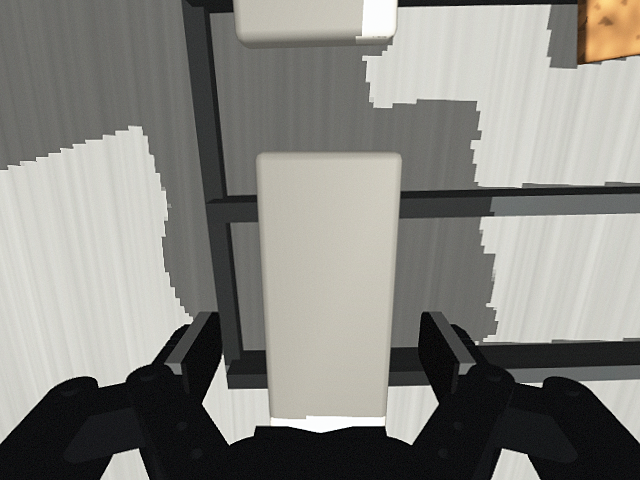

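The board is centred between the open fingers. Grip and lift.

```bash
python3 -m inch '[0,0,0,0, 0,0,0,0, 0,0,0,0, 0,0,0,0, 0,0,1,0, 0,0,3,0, 0,0,5,0, 0,0,5,0, 0,0,0,0]' 40 60
python3 - <<'E'
from h import *
im,d,c=shot('wrist','w12.png'); print(manip.sense()['tcp_pos'])
E
```

```text
t: 17.38
tcp_pos: [0.4545, 0.2295, 0.1853]
tool_rot: [0.697, 0.717, 0.004, 0.003]
force: [-0.0, -0.1, -2.2]
finger_gap: 0.583
[0.45284926 0.2289765  0.18320701]
```

View pics/w12.png

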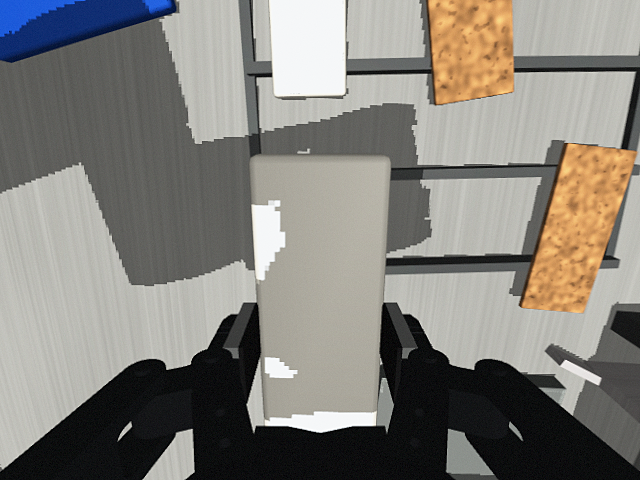

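Held level and centred. Swinging towards the tray, stopping short to recheck the tray's pose.

```bash
python3 -m inch '[0.5,-2.1,0.5,-0.166, 0.5,-2.1,0.5,-0.166, 0.5,-2.1,0.5,-0.166, 0.5,-2.1,0.5,-0.166, 0.5,-2.1,0.5,-0.166, 0.5,-2.1,0.5,-0.166, 0.5,-2.1,0.5,-0.166, 0.5,-2.1,0.5,-0.166, 0.5,-2.1,0.5,-0.166, 0.5,-2.1,0.5,-0.166, 0,0,0,0]' 40 60
python3 - <<'E'
from trayrib import *
im,d,c=shot('wrist','w13.png'); st=manip.sense();print(st['tcp_pos'],st['q']);P=cloud(d,c)
D=np.hypot(P[:,:,0]-.605,P[:,:,1]-.011)
m=(P[:,:,2]>.015)&(P[:,:,2]<.026)&(D<.125)
Q=P[m];print(m.sum(),fitrect(Q[:,:2]))
E
```

```text
t: 18.8
tcp_pos: [0.5017, 0.0177, 0.2299]
tool_rot: [1.0, -0.031, -0.001, -0.0]
force: [0.5, -0.0, -1.6]
finger_gap: 0.586
[0.50108548 0.01854317 0.22975775] [-1.86448314e-01  3.92239410e-01  1.75850793e+00  4.63838447e-04
  9.94203238e-01  1.44475679e+00]
7630 (array([597.6,  11.8]), array([168.9, 203.5]), 1.512)
```

View pics/w13.png

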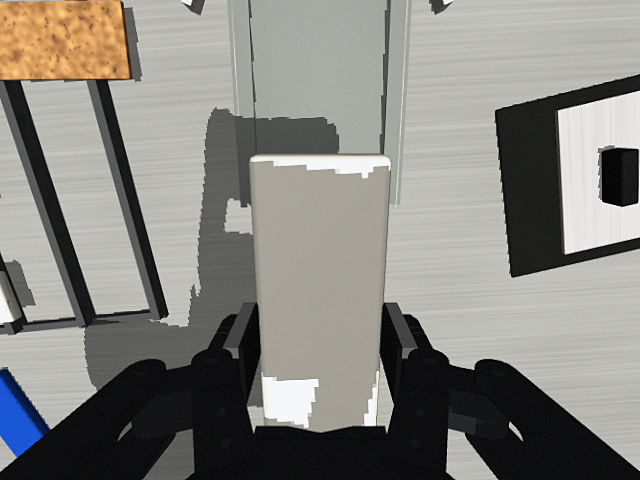

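The tray sides show at x=235 and x=402, with the near corners at about (240,205) and (399,205).

```bash
python3 - <<'E'
from trayrib import *
im,d,c=load('wrist')
print(onz(c,[[240,205],[399,205],[230,20],[410,20]],.02)); print(onz(c,[[240,205],[399,205]],.0))
P=cloud(d,c)
for r in (60,100,140,180):
    q=P[r]; m=(q[:,2]>.016)&(q[:,2]<.025)&(np.abs(q[:,1]-.01)<.1); print(r,q[m][[0,-1]].round(4).tolist())
E
```

```text
[[ 0.52028872  0.09063968  0.02      ]
 [ 0.51106975 -0.05656687  0.02      ]
 [ 0.67147009  0.07986755  0.02      ]
 [ 0.66242773 -0.06557571  0.02      ]]
[[ 0.51683942  0.09529411  0.        ]
 [ 0.50706639 -0.06075946  0.        ]]
60 [[0.6423, 0.0831, 0.0187], [0.6332, -0.0645, 0.0183]]
100 [[0.6109, 0.0844, 0.0197], [0.6018, -0.0626, 0.0194]]
140 [[0.578, 0.0862, 0.0188], [0.5689, -0.0604, 0.0182]]
180 [[0.543, 0.089, 0.0184], [0.534, -0.0583, 0.0203]]
```

```bash
python3 -m inch '[3.5,-0.25,-3,0, 3.5,-0.25,-3,0, 3.4,-0.2,-3,0, 0,0,-4,0, 0,0,-3,0, 0,0,-2,0, 0,0,-1,0, 0,0,-0.6,0, 0,0,-0.5,0, 0,0,0,0]' 40 60
python3 - <<'E'
from h import *
st=manip.sense();print(st['tcp_pos'],st['force'])
shot('wrist','w14.png')
E
```

```text
t: 20.1
tcp_pos: [0.6063, 0.0116, 0.0305]
tool_rot: [1.0, -0.031, 0.0, 0.0]
force: [0.4, 0.3, -0.7]
finger_gap: 0.583
[0.60632235 0.01157106 0.03054208] [ 0.4131841   0.28060312 -0.70810508]
```

View pics/w14.png

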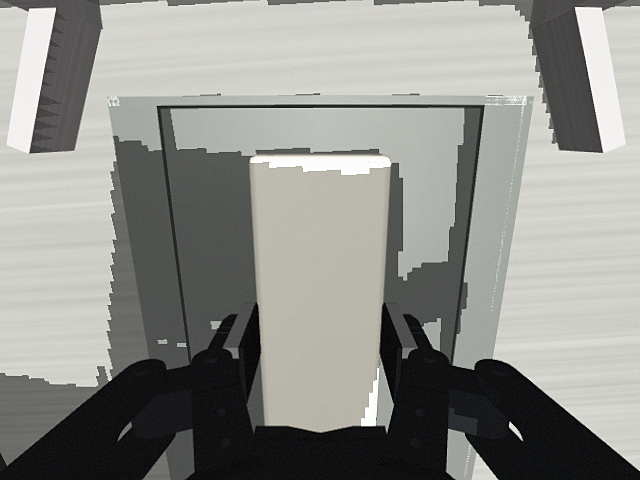

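The board is centred and square between the rims. I lower it gently to contact.

```bash
python3 -m inch '[0,0,-0.25,0, 0,0,-0.2,0, 0,0,0,0]'; python3 -m inch '[0,0,-0.1,0, 0,0,0,0]'
```

```text
t: 20.52
tcp_pos: [0.6066, 0.0115, 0.0275]
tool_rot: [1.0, -0.031, 0.001, 0.0]
force: [-2.9, 0.5, 8.0]
finger_gap: 0.585
t: 20.78
tcp_pos: [0.6065, 0.0116, 0.0275]
tool_rot: [1.0, -0.03, 0.001, 0.0]
force: [-4.1, -0.1, 14.7]
finger_gap: 0.59
```

```bash
python3 -m inch '[0,0,0.1,0, 0,0,0,0, 0,0,0,0, 0,0,1,0, 0,0,3,0, -1,0,5,0, -2,0,5,0, -3,0,5,0, 0,0,0,0]' 78
python3 - <<'E'
from trayrib import *
im,d,c=shot('wrist','w15.png');P=cloud(d,c)
print(tray(P,(.605,.011)))
D=np.hypot(P[:,:,0]-.605,P[:,:,1]-.011)
m=(P[:,:,2]>.014)&(P[:,:,2]<.025)&(np.abs(P[:,:,1]-.011)<.05)&(D<.08)&(im.min(2)>60)
print([ (fitrect(P[l][:,:2]),np.nanmedian(P[l][:,2])) for l in comp(m,300)])
E
```

```text
t: 21.9
tcp_pos: [0.5463, 0.0116, 0.22]
tool_rot: [1.0, -0.031, 0.004, 0.001]
force: [0.3, 0.3, -0.2]
finger_gap: 0.786
(array([604.8,  11.5]), array([148.9, 181.7]), -0.062)
[((array([606. ,  11.7]), array([ 52.4, 138.1]), -0.059), np.float64(0.018426269479051627))]
```

View pics/w15.png

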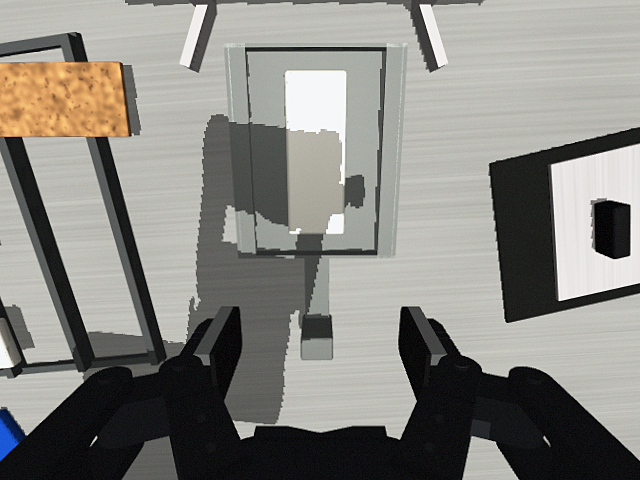

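The board lies centred and square in the tray: (606,11.7) against the tray's (604.8,11.5), yaw -0.059 against -0.062, top at 18.4 mm. Next is the nearer cork pad.

```bash
python3 -m inch '[1.2,2.24,0,0.155, 1.2,2.24,0,0.155, 1.2,2.24,0,0.155, 1.2,2.24,0,0.155, 1.2,2.24,0,0.155, 1.2,2.24,0,0.155, 1.2,2.24,0,0.155, 1.2,2.24,0,0.155, 1.2,2.24,0,0.155, 1.2,2.24,0,0.155, 0,0,-5,0, 0,0,-4,0, 0,0,0,0]' 100
python3 - <<'E'
from slab import *
im,d,c=shot('wrist','w16.png'); st=manip.sense();print(st['tcp_pos'],2*np.arctan2(st['tool_rot'][1],st['tool_rot'][0])); slabs(im,d,c)
E
```

```text
t: 23.58
tcp_pos: [0.6626, 0.2351, 0.1193]
tool_rot: [0.735, 0.678, -0.005, -0.003]
force: [-1.0, 0.1, 0.3]
finger_gap: 0.999
[0.66484175 0.2354212  0.12246642] 1.4887607841747492
board px 525.0 367.0 [794.8 151.8] [ 2.6 26.9] -0.075 z 0.0345 
board px 580.0 366.0 [832.  149.4] [ 2.4 37.6] -0.053 z 0.0344 
pad px 117.0 52.0 [560.9 367.3] [58.7 64. ] -1.379 z 0.0254 edge
pad px 330.0 246.0 [667.4 235.8] [ 57.7 140. ] 1.5 z 0.0255
```

View pics/w16.png

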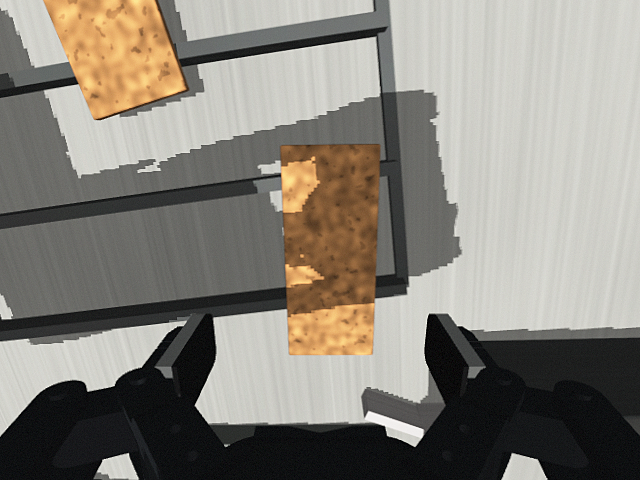

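```bash
python3 -m inch '[0,0,-4,0, 0,0,-3,0, 0,0,-2,0, 0,0,0,0, 0,0,0,0]'
```

```text
t: 24.25
tcp_pos: [0.6675, 0.2359, 0.0373]
tool_rot: [0.735, 0.678, 0.001, 0.001]
force: [-0.1, -0.6, -0.5]
finger_gap: 1.001
```

```bash
python3 -m inch '[0,0,-0.7,0, 0,0,0,0]'
python3 -m inch '[0,0,0,0, 0,0,0,0, 0,0,0,0, 0,0,0,0, 0,0,1,0, 0,0,3,0, 0,0,5,0, 0,0,5,0, 0,0,0,0]' 45 40
python3 - <<'E'
from h import *
im,d,c=shot('wrist','w17.png'); print(manip.sense()['tcp_pos'])
E
```

```text
t: 24.5
tcp_pos: [0.666, 0.2356, 0.0288]
tool_rot: [0.735, 0.678, -0.0, -0.0]
force: [-0.6, -0.4, 0.4]
finger_gap: 0.998
t: 25.62
tcp_pos: [0.6692, 0.2363, 0.1746]
tool_rot: [0.735, 0.678, 0.005, 0.003]
force: [-0.1, 0.5, -0.9]
finger_gap: 0.665
[0.66718512 0.23588221 0.17143482]
```

View pics/w17.png

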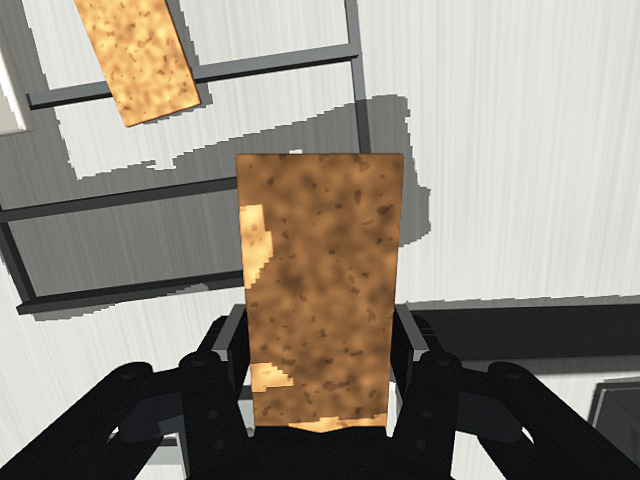

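Pad held level. Over to the tray.

```bash
python3 -m inch '[-0.62,-2.24,0,-0.155, -0.62,-2.24,0,-0.155, -0.62,-2.24,0,-0.155, -0.62,-2.24,0,-0.155, -0.62,-2.24,0,-0.155, -0.62,-2.24,0,-0.155, -0.62,-2.24,0,-0.155, -0.62,-2.24,0,-0.155, -0.62,-2.24,0,-0.155, -0.62,-2.24,0,-0.155, 0,0,0,0, 0,0,-4,0, 0,0,-4,0, 0,0,-3,0, 0,0,-1.5,0, 0,0,-0.5,0, 0,0,0,0, 0,0,0,0]'
python3 - <<'E'
from h import *
im,d,c=shot('wrist','w18.png'); st=manip.sense();print(st['tcp_pos'],2*np.arctan2(st['tool_rot'][1],st['tool_rot'][0]))
E
```

```text
t: 27.92
tcp_pos: [0.6049, 0.0116, 0.0398]
tool_rot: [1.0, -0.03, 0.001, 0.0]
force: [-0.6, 0.3, -1.5]
finger_gap: 0.664
[0.60489611 0.01153602 0.03979705] -0.06102740160754896
```

View pics/w18.png

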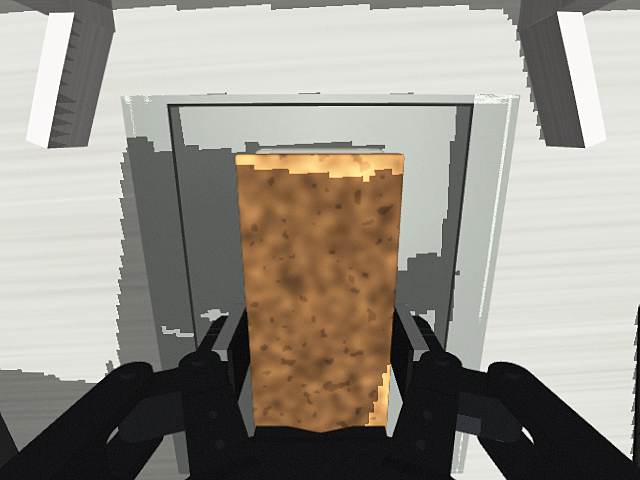

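The pad is square over the board; lowering to contact.

```bash
python3 -m inch '[0,0,-0.4,0, 0,0,-0.3,0, 0,0,-0.2,0, 0,0,0,0]'; python3 -m inch '[0,0,-0.1,0, 0,0,0,0]'
```

```text
t: 28.48
tcp_pos: [0.6039, 0.0116, 0.0293]
tool_rot: [1.0, -0.031, -0.0, -0.0]
force: [0.5, -0.4, -0.3]
finger_gap: 0.662
t: 28.72
tcp_pos: [0.604, 0.0116, 0.0285]
tool_rot: [1.0, -0.031, -0.0, -0.0]
force: [-0.3, 0.2, -0.2]
finger_gap: 0.664
```

```bash
python3 -m inch '[0,0,-0.15,0, 0,0,0,0]'; python3 -m inch '[0,0,-0.1,0, 0,0,0,0]'
```

```text
t: 28.98
tcp_pos: [0.6042, 0.0116, 0.0282]
tool_rot: [1.0, -0.031, 0.0, 0.0]
force: [-1.2, -0.3, 6.3]
finger_gap: 0.663
t: 29.22
tcp_pos: [0.6042, 0.0116, 0.0281]
tool_rot: [1.0, -0.031, 0.0, 0.0]
force: [-3.0, 0.9, 12.0]
finger_gap: 0.662
```

```bash
python3 -m inch '[0,0,0.15,0, 0,0,0,0, 0,0,0,0, 0,0,1,0, 0,0,3,0, -1,0,5,0, -2,0,5,0, -3,0,5,0, 0,0,0,0]' 82
python3 - <<'E'
from trayrib import *
im,d,c=shot('wrist','w19.png');P=cloud(d,c)
print(tray(P,(.605,.011)))
D=np.hypot(P[:,:,0]-.605,P[:,:,1]-.011)
hsv=cv2.cvtColor(im,cv2.COLOR_RGB2HSV)
m=(hsv[:,:,1]>90)&(D<.1)
print([ (fitrect(P[l][:,:2]),np.nanmedian(P[l][:,2]),np.nanstd(P[l][:,2])) for l in comp(m,300)])
E
```

```text
t: 30.35
tcp_pos: [0.5443, 0.0117, 0.222]
tool_rot: [1.0, -0.031, 0.004, 0.001]
force: [0.2, -0.2, 0.7]
finger_gap: 0.821
(array([605.7,  11.8]), array([ 58.2, 140.5]), -0.06)
[((array([603.1,  11.8]), array([ 61.1, 148.1]), -0.059), np.float64(0.024464654144315257), np.float64(0.001800664005399743))]
```

View pics/w19.png

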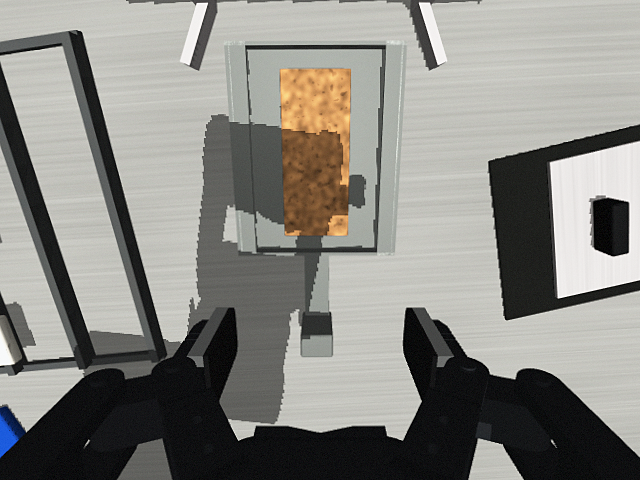

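The pad is centred and square at (605.7,11.8), yaw -0.06, top at 24.5 mm. The cover is still on the mat at right. Now the second board.

```bash
python3 -m inch '[-0.85,3,0.2,0.152, -0.85,3,0.2,0.152, -0.85,3,0.2,0.152, -0.85,3,0.2,0.152, -0.85,3,0.2,0.152, -0.85,3,0.2,0.152, -0.85,3,0.2,0.152, -0.85,3,0.2,0.152, -0.85,3,0.2,0.152, -0.85,3,0.2,0.152, -0.85,3,0.2,0.152, 0,0,0,0, 0,0,0,0]' 95 60
python3 - <<'E'
from slab import *
im,d,c=shot('wrist','w20.png'); st=manip.sense();print(st['tcp_pos'],2*np.arctan2(st['tool_rot'][1],st['tool_rot'][0])); slabs(im,d,c)
E
```

```text
t: 32.02
tcp_pos: [0.4505, 0.3411, 0.2383]
tool_rot: [0.693, 0.721, -0.001, -0.0]
force: [-0.2, 1.1, 0.4]
finger_gap: 0.953
[0.45063873 0.34081671 0.23859264] 1.609146883262898
board px 314.0 145.0 [441.6 403.2] [ 52.2 138.6] -1.519 z 0.0334 
pad px 436.0 149.0 [553.  404.9] [ 58.9 139.6] -1.378 z 0.0255
```

View pics/w20.png

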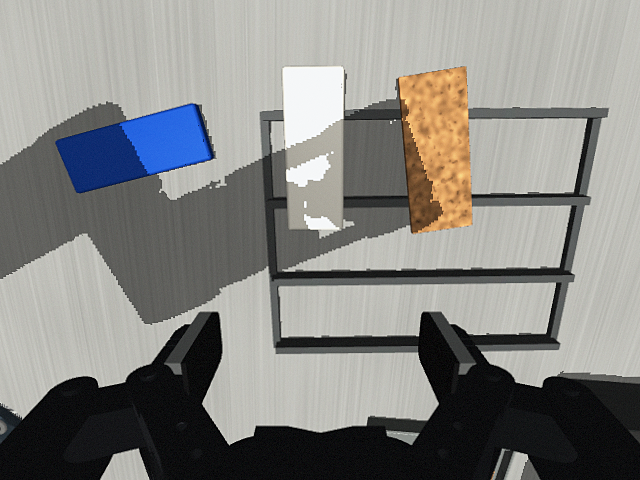

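The white board is at (314,145), with the blue look-alike at left and the spare pad at right. Descending on the white board.

```bash
python3 -m inch '[-0.45,3.1,-4,0.014, -0.45,3.1,-4,0, 0,0,-5,0, 0,0,-4,0, 0,0,-2,0, 0,0,0,0, 0,0,0,0]'
python3 - <<'E'
from h import *
im,d,c=shot('wrist','w21.png'); st=manip.sense();print(st['tcp_pos'])
E
```

```text
t: 32.95
tcp_pos: [0.4426, 0.4034, 0.0503]
tool_rot: [0.688, 0.725, 0.001, 0.0]
force: [0.1, 0.2, 0.9]
finger_gap: 0.953
[0.44266693 0.40363918 0.05074946]
```

View pics/w21.png

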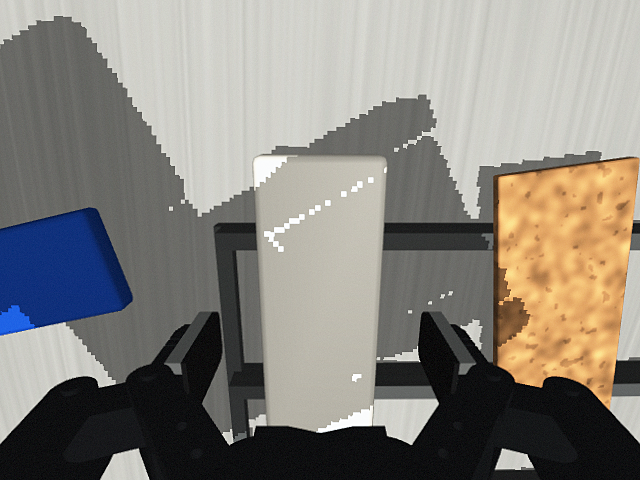

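```bash
python3 -m inch '[0,0,-0.9,0, 0,0,0,0]'
python3 -m inch '[0,0,0,0, 0,0,0,0, 0,0,0,0, 0,0,0,0, 0,0,1,0, 0,0,3,0, 0,0,5,0, 0,0,5,0, 0,0,0,0]' 40 60
python3 - <<'E'
from h import *
im,d,c=shot('wrist','w22.png'); print(manip.sense()['tcp_pos'])
E
```

```text
t: 33.25
tcp_pos: [0.4414, 0.4035, 0.0406]
tool_rot: [0.688, 0.726, -0.0, -0.0]
force: [0.1, -0.5, -0.4]
finger_gap: 0.952
t: 34.38
tcp_pos: [0.4438, 0.4052, 0.1851]
tool_rot: [0.688, 0.726, 0.005, 0.001]
force: [-0.2, 0.2, -1.2]
finger_gap: 0.589
[0.44225537 0.40408202 0.18255832]
```

View pics/w22.png

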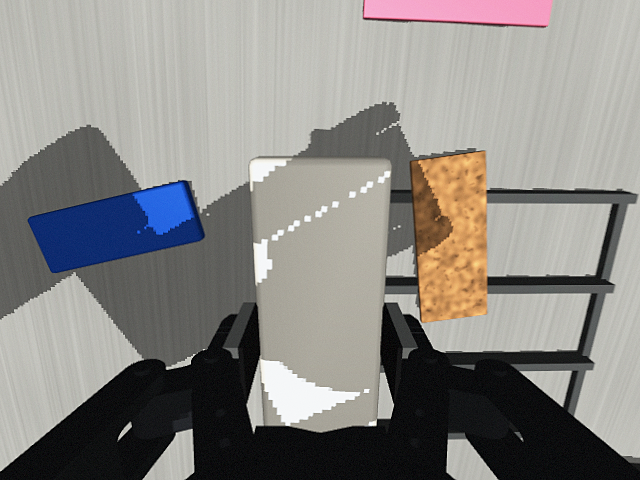

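```bash
python3 -m inch '[1.36,-3.27,0,-0.1403, 1.36,-3.27,0,-0.1403, 1.36,-3.27,0,-0.1403, 1.36,-3.27,0,-0.1403, 1.36,-3.27,0,-0.1403, 1.36,-3.27,0,-0.1403, 1.36,-3.27,0,-0.1403, 1.36,-3.27,0,-0.1403, 1.36,-3.27,0,-0.1403, 1.36,-3.27,0,-0.1403, 1.36,-3.27,0,-0.1403, 1.36,-3.27,0,-0.1403, 0,0,0,0, 0,0,-4,0, 0,0,-4,0, 0,0,-2.5,0, 0,0,-1.5,0, 0,0,0,0, 0,0,0,0]'
python3 - <<'E'
from h import *
im,d,c=shot('wrist','w23.png'); st=manip.sense();print(st['tcp_pos'],2*np.arctan2(st['tool_rot'][1],st['tool_rot'][0]))
E
```

```text
t: 36.8
tcp_pos: [0.6053, 0.0114, 0.0613]
tool_rot: [1.0, -0.029, 0.001, 0.0]
force: [0.9, 0.5, -1.7]
finger_gap: 0.589
[0.60552971 0.01128155 0.06165698] -0.05844522604726135
```

View pics/w23.png

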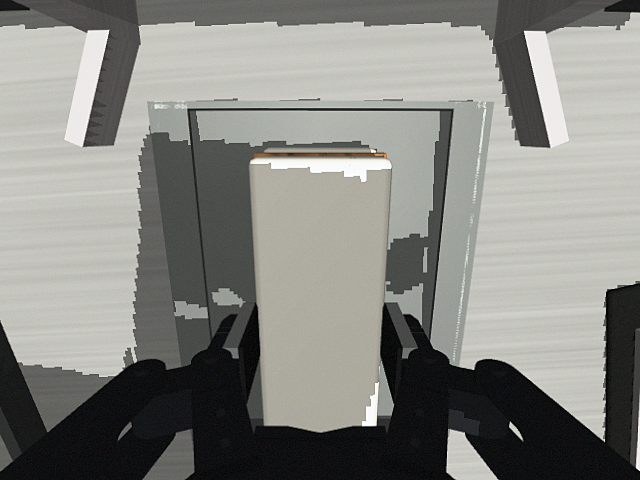

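Aligned over the pad. Lowering to contact.

```bash
python3 -m inch '[0,0,-0.6,0, 0,0,-0.4,0, 0,0,-0.2,0, 0,0,0,0]'; python3 -m inch '[0,0,-0.15,0, 0,0,0,0]'; python3 -m inch '[0,0,-0.1,0, 0,0,0,0]'
```

```text
t: 37.35
tcp_pos: [0.6046, 0.0112, 0.0484]
tool_rot: [1.0, -0.029, -0.0, -0.0]
force: [-0.4, -0.0, -1.0]
finger_gap: 0.586
t: 37.6
tcp_pos: [0.6047, 0.0112, 0.047]
tool_rot: [1.0, -0.029, -0.0, -0.0]
force: [-0.4, 0.9, -1.6]
finger_gap: 0.589
t: 37.85
tcp_pos: [0.6049, 0.0112, 0.0463]
tool_rot: [1.0, -0.029, 0.0, 0.0]
force: [1.2, 0.0, 1.0]
finger_gap: 0.587
```

Contact is just starting, so I press slightly, release and check.

```bash
python3 -m inch '[0,0,-0.08,0, 0,0,0,0]'; python3 -m inch '[0,0,0,0, 0,0,0,0, 0,0,0,0, 0,0,1,0, 0,0,3,0, -1,0,5,0, -2,0,5,0, -4,0,3,0, 0,0,0,0]' 80
python3 - <<'E'
from trayrib import *
im,d,c=shot('wrist','w24.png');P=cloud(d,c)
D=np.hypot(P[:,:,0]-.605,P[:,:,1]-.011)
m=(P[:,:,2]>.034)&(P[:,:,2]<.045)&(D<.1)
print([ (fitrect(P[l][:,:2]),np.nanmedian(P[l][:,2]),np.nanstd(P[l][:,2])) for l in comp(m,300)])
m=(P[:,:,2]>.015)&(P[:,:,2]<.0215)&(D<.125)
Q=P[m][:,:2];print(fitrect(Q[np.hypot(*(Q-Q.mean(0)).T)<.12]))
m=(P[:,:,2]>.046)&(P[:,:,2]<.055)&(np.hypot(P[:,:,0]-.436,P[:,:,1]-.022)<.04);print('handle',fitrect(P[m][:,:2]))
E
```

```text
t: 38.1
tcp_pos: [0.6049, 0.0112, 0.0463]
tool_rot: [1.0, -0.029, 0.0, 0.0]
force: [-1.4, -0.3, 5.6]
finger_gap: 0.593
t: 39.22
tcp_pos: [0.5333, 0.0115, 0.2183]
tool_rot: [1.0, -0.029, 0.001, 0.0]
force: [1.0, 0.6, -1.5]
finger_gap: 0.8
[((array([603.5,  11.5]), array([ 52.3, 139.2]), -0.061), np.float64(0.038447446979104793), np.float64(0.0008433782741083176))]
(array([604.4,  -1.9]), array([175.1, 181.7]), -0.062)
handle (array([436.1,  21.5]), array([24.1, 29.5]), 1.511)
```

View pics/w24.png

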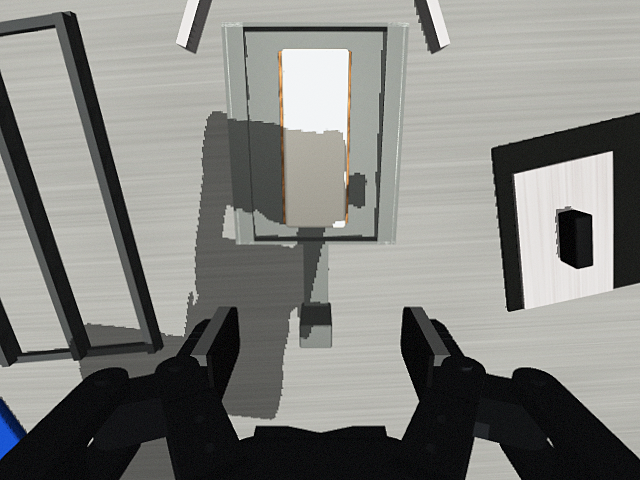

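The stack is good: top board at (603.5,11.5), yaw -0.061, top at 38.4 mm. But the cover now looks nearer the mat's left edge (515 against 495) than before (550 against 490). It seems to have been knocked, so I'll measure it.

```bash
python3 - <<'E'
from trayrib import *
im,d,c=load('wrist');P=cloud(d,c)
print(rib(P,(.525,-.22),im,.026,.045))
E
```

```text
((array([ 506.3, -222.5]), array([16.6, 49.3]), 0.17), np.float64(0.03428380465975872))
```

The cover has been knocked to (506,-222), 41 mm off the mat's centre (523,-259). I put it back.

```bash
python3 -m inch '[-0.54,-4.3,0,0.0456, -0.54,-4.3,0,0.0456, -0.54,-4.3,0,0.0456, -0.54,-4.3,0,0.0456, -0.54,-4.3,0,0.0456, -2,0,0,0, 0,0,0,0, 0,0,0,0]' 50 60
python3 - <<'E'
from trayrib import *
im,d,c=shot('wrist','w25.png');P=cloud(d,c);st=manip.sense();print(st['tcp_pos'],2*np.arctan2(st['tool_rot'][1],st['tool_rot'][0]))
print(rib(P,(.506,-.222),im,.026,.045))
hs=((im.max(2)<45)&(P[:,:,2]<.02)).astype(np.uint8); hs=cv2.morphologyEx(hs,cv2.MORPH_OPEN,np.ones((3,3)))
l=max(comp(hs),key=lambda q:q[:300].sum()); v,u=np.where(l); X=onz(c,np.c_[u,v],.004)[:,:2]
print('mat',fitrect(X))
E
```

```text
t: 40.28
tcp_pos: [0.4886, -0.2037, 0.2149]
tool_rot: [0.996, 0.085, 0.0, -0.0]
force: [0.6, 0.7, -0.9]
finger_gap: 0.499
[ 0.48875016 -0.20358278  0.21507037] 0.16999828776587697
((array([ 506. , -223.6]), array([15.9, 48.7]), 0.176), np.float64(0.03440180205194249))
mat (array([ 525.3, -260.7]), array([167.5, 198.4]), -1.394)
```

View pics/w25.png

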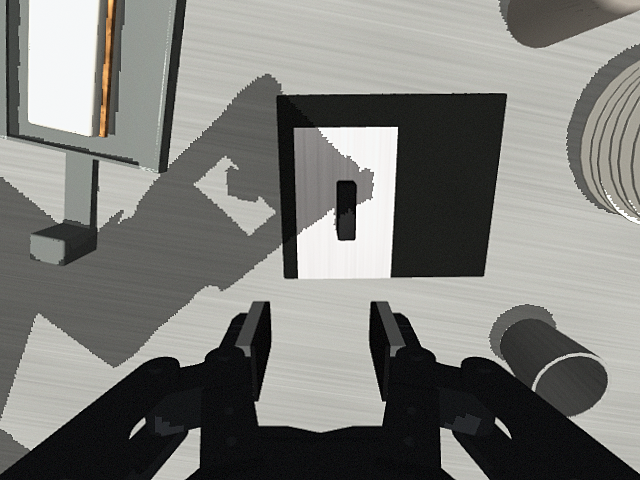

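The cover is at (346,200), left of the mat's middle. Regrasp by the rib.

```bash
python3 -m inch '[0.85,-1,-4,0, 0.85,-1,-4,0, 0,0,-4,0, 0,0,-3,0, 0,0,-2,0, 0,0,-1,0, 0,0,-0.5,0, 0,0,0,0, 0,0,0,0]'
python3 -m inch '[0,0,0,0, 0,0,0,0, 0,0,0,0, 0,0,0,0, 0,0,0.5,0, 0,0,1,0, 0,0,1.5,0, 0,0,0,0]' 0 60
python3 - <<'E'
from h import *
im,d,c=shot('wrist','w26.png'); print(manip.sense()['tcp_pos'])
E
```

```text
t: 41.45
tcp_pos: [0.5053, -0.2241, 0.0311]
tool_rot: [0.996, 0.085, 0.001, 0.001]
force: [1.0, 0.4, 0.4]
finger_gap: 0.5
t: 42.45
tcp_pos: [0.5057, -0.2243, 0.0618]
tool_rot: [0.996, 0.085, 0.001, 0.001]
force: [-0.2, -0.2, -3.3]
finger_gap: 0.176
[ 0.50525991 -0.22407594  0.0612325 ]
```

View pics/w26.png

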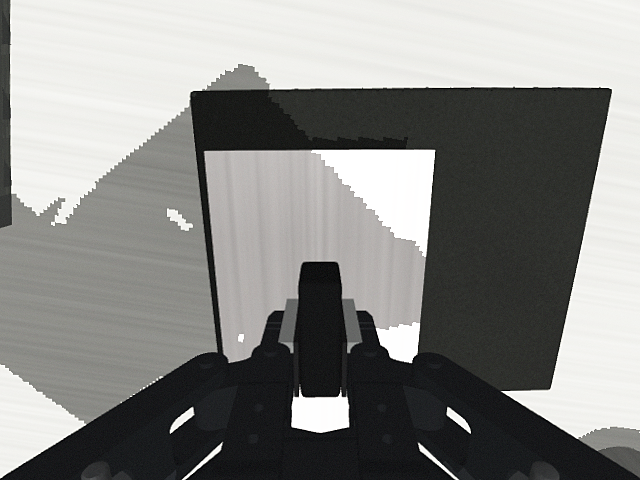

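Held. Carry it +20 mm in x and -37 mm in y, set it down, release and look.

```bash
python3 -m inch '[0.65,-1.25,0,0, 0.65,-1.25,0,0, 0.65,-1.2,0,0, 0,0,-1,0, 0,0,-1,0, 0,0,-0.6,0, 0,0,-0.3,0, 0,0,-0.2,0, 0,0,0,0]'
python3 -m inch '[0,0,0,0, 0,0,0,0, 0,0,0,0, 0,0,3,0, -2,0,5,0, -2,0,5,0, 0,0,5,0, 0,0,0,0]' 50
python3 - <<'E'
from trayrib import *
im,d,c=shot('wrist','w27.png');P=cloud(d,c);st=manip.sense();print(st['tcp_pos'])
print(rib(P,(.525,-.26),im,.026,.045))
E
```

```text
t: 43.62
tcp_pos: [0.5234, -0.2598, 0.0311]
tool_rot: [0.996, 0.085, -0.001, -0.001]
force: [-4.3, 2.9, 10.2]
finger_gap: 0.174
t: 44.62
tcp_pos: [0.4863, -0.2626, 0.2135]
tool_rot: [0.996, 0.084, 0.004, 0.003]
force: [-0.1, -0.4, -0.4]
finger_gap: 0.498
[ 0.48513765 -0.26153475  0.2111962 ]
((array([ 523.8, -259.5]), array([15.3, 49.1]), 0.169), np.float64(0.034424198139895))
```

View pics/w27.png

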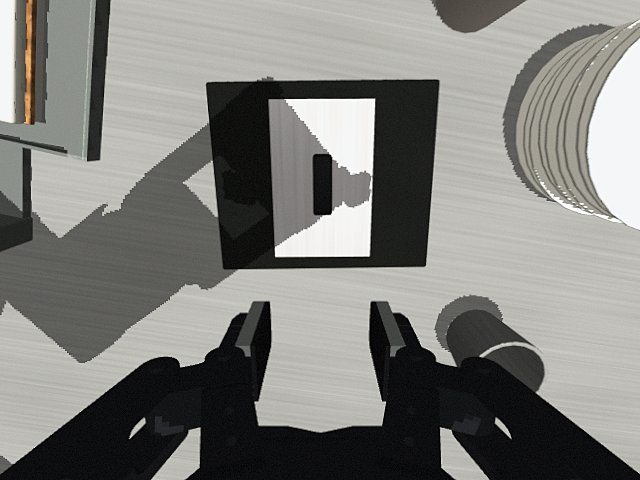

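The cover is back at (524,-259.5), centred on the mat. Now the handle.

```bash
python3 -m inch '[-0.8,4.72,0,-0.0387, -0.8,4.72,0,-0.0387, -0.8,4.72,0,-0.0387, -0.8,4.72,0,-0.0387, -0.8,4.72,0,-0.0387, -0.8,4.72,0,-0.0387, 0,0,0,0, 0,0,-4,0, 0,0,-4,0, 0,0,-4,0, 0,0,-2.5,0, 0,0,-1.5,0, 0,0,0,0, 0,0,0,0]' 85
python3 - <<'E'
from h import *
im,d,c=shot('wrist','w28.png');st=manip.sense();print(st['tcp_pos'],2*np.arctan2(st['tool_rot'][1],st['tool_rot'][0]))
E
```

```text
t: 46.42
tcp_pos: [0.4364, 0.0219, 0.0491]
tool_rot: [0.999, -0.032, -0.0, 0.0]
force: [0.6, 0.1, 1.6]
finger_gap: 0.856
[0.43657599 0.02202625 0.04951534] -0.0633468311056262
```

View pics/w28.png

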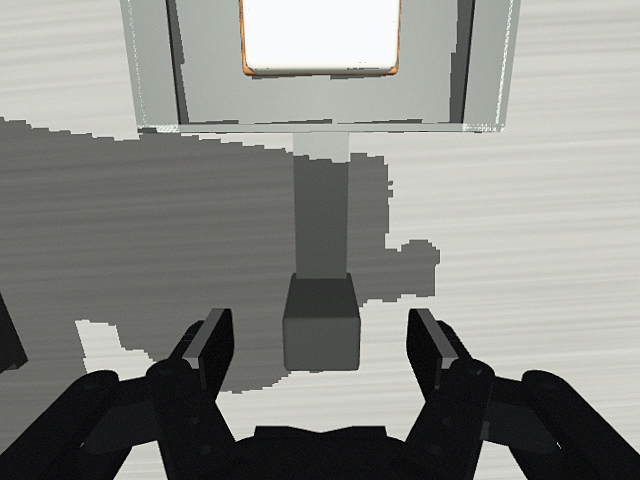

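```bash
python3 -m inch '[0,0,-1.3,0, 0,0,0,0]'
python3 -m inch '[0,0,0,0, 0,0,0,0, 0,0,0,0, 0,0,0,0]' 20 60
python3 -m inch '[0.3,-0.02,0,0, 0.6,-0.04,0,0, 0.9,-0.06,0,0, 1.1,-0.07,0,0, 1.1,-0.07,0,0, 1.1,-0.07,0,0, 1.1,-0.07,0,0, 1.1,-0.07,0,0, 1.1,-0.07,0,0, 1.1,-0.07,0,0, 1.1,-0.07,0,0, 1.1,-0.07,0,0, 0.9,-0.06,0,0, 0.6,-0.04,0,0, 0.3,-0.02,0,0, 0,0,0,0]'
python3 - <<'E'
from h import *
im,d,c=shot('wrist','w29.png');st=manip.sense();print(st['tcp_pos'],st['force'])
E
```

```text
t: 46.72
tcp_pos: [0.436, 0.0225, 0.0358]
tool_rot: [1.0, -0.031, -0.0, -0.0]
force: [0.3, -0.3, -0.2]
finger_gap: 0.846
t: 47.22
tcp_pos: [0.4364, 0.0224, 0.0367]
tool_rot: [1.0, -0.032, 0.0, 0.0]
force: [-0.0, -0.1, 5.0]
finger_gap: 0.339
t: 49.22
tcp_pos: [0.5658, 0.0149, 0.0366]
tool_rot: [1.0, -0.031, -0.006, -0.001]
force: [-10.4, 0.7, 12.3]
finger_gap: 0.344
[0.56581448 0.01484761 0.03662442] [-9.83361437  1.03716522 12.05846863]
```

View pics/w29.png

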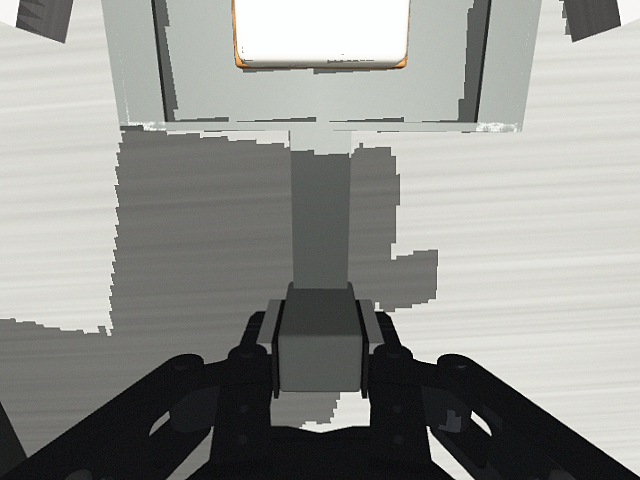

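The tray is square between the lead-ins, the stack is in place and drag is about 10 N. On inwards.

```bash
python3 -m inch '[0.3,-0.02,0.1,0, 0.7,-0.04,0,0, 1,-0.06,0,0, 1,-0.06,0,0, 1,-0.06,0,0, 1,-0.06,0,0, 1,-0.06,0,0, 0.8,-0.05,0,0, 0.5,-0.04,0,0, 0.3,-0.02,0,0, 0,0,0,0]'
```

```text
t: 50.65
tcp_pos: [0.6471, 0.0092, 0.0367]
tool_rot: [1.0, -0.031, -0.0, -0.0]
force: [-2.3, 0.3, -2.1]
finger_gap: 0.342
```

```bash
python3 -m inch '[0.3,-0.02,0,0, 0.3,-0.02,0,0, 0,0,0,0]'; python3 -m inch '[0.3,-0.02,0,0, 0,0,0,0]';  python3 -m inch '[0.2,-0.01,0,0, 0,0,0,0]'
```

```text
t: 51.02
tcp_pos: [0.6544, 0.0085, 0.0369]
tool_rot: [1.0, -0.032, 0.001, 0.0]
force: [-0.7, 0.4, -5.9]
finger_gap: 0.347
t: 51.28
tcp_pos: [0.6569, 0.0083, 0.0372]
tool_rot: [1.0, -0.032, 0.001, 0.0]
force: [1.0, 0.2, -6.3]
finger_gap: 0.345
t: 51.52
tcp_pos: [0.6585, 0.0083, 0.0373]
tool_rot: [1.0, -0.032, 0.0, 0.0]
force: [0.7, -0.7, -5.6]
finger_gap: 0.34
```

```bash
python3 -m inch '[0.2,-0.01,0,0, 0,0,0,0]';  python3 -m inch '[0.2,-0.01,0,0, 0,0,0,0]'
python3 - <<'E'
from h import *
im,d,c=shot('wrist','w30.png')
E
```

```text
t: 51.78
tcp_pos: [0.6606, 0.0082, 0.0374]
tool_rot: [1.0, -0.031, 0.0, 0.0]
force: [-0.5, 0.0, -6.5]
finger_gap: 0.342
t: 52.02
tcp_pos: [0.6616, 0.0081, 0.0372]
tool_rot: [1.0, -0.031, -0.001, -0.0]
force: [-3.0, 0.5, -4.8]
finger_gap: 0.34
```

View pics/w30.png

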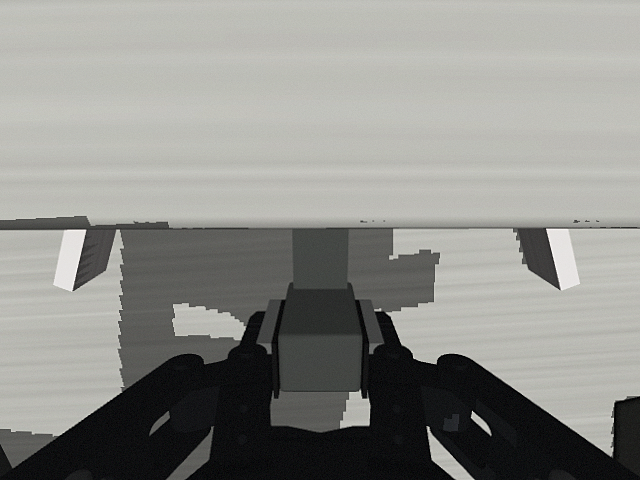

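```bash
python3 -m inch '[0.2,-0.01,0,0, 0,0,0,0]';  python3 -m inch '[0.2,-0.01,0,0, 0,0,0,0]'
```

```text
t: 52.32
tcp_pos: [0.6616, 0.0081, 0.0369]
tool_rot: [1.0, -0.031, -0.003, -0.0]
force: [-8.1, -1.4, -2.5]
finger_gap: 0.34
t: 52.58
tcp_pos: [0.6616, 0.0081, 0.0368]
tool_rot: [0.999, -0.031, -0.005, -0.0]
force: [-12.3, -1.9, 0.2]
finger_gap: 0.345
```

The force is rising with no motion at x=0.6616, so the tray is at the stop. One more firm push, then relax and release.

```bash
python3 -m inch '[0.4,-0.02,0,0, 0,0,0,0]';  python3 -m inch '[-0.7,0.05,0,0, 0,0,0,0]'; python3 -m inch '[0,0,0,0, 0,0,0,0, 0,0,0,0]' 70; python3 -m inch '[0,0,3,0, 0,0,5,0, -3,0,5,0, -5,0,5,0, -5,0,4,0, -4,0,0,0, 0,0,0,0]'
python3 - <<'E'
from trayrib import *
im,d,c=shot('wrist','w31.png');P=cloud(d,c)
m=(P[:,:,2]>.044)&(P[:,:,2]<.057)&(np.hypot(P[:,:,0]-.66,P[:,:,1]-.008)<.035);print('handle',fitrect(P[m][:,:2]),np.nanmedian(P[m][:,2]))
m=(P[:,:,2]>.093)&(P[:,:,2]<.106);Q=P[m]
X=[];
for u in range(100,560,10):
    q=P[:,u];k=(q[:,2]>.094)&(q[:,2]<.106)
    if k.sum()>3: X.append(q[k][q[k][:,0].argmin()])
X=np.array(X);print(len(X));
if len(X)>3: p=np.polyfit(X[:,1],X[:,0],1);print('edge x at y=6mm',np.polyval(p,.006),'slope',p[0])
E
```

```text
t: 52.82
tcp_pos: [0.6618, 0.008, 0.0367]
tool_rot: [0.999, -0.031, -0.01, -0.0]
force: [-18.6, -2.7, 5.7]
finger_gap: 0.343
t: 53.08
tcp_pos: [0.6618, 0.0081, 0.0372]
tool_rot: [0.999, -0.032, -0.002, 0.0]
force: [-6.6, -2.0, -4.2]
finger_gap: 0.344
t: 53.45
tcp_pos: [0.6653, 0.0081, 0.0384]
tool_rot: [1.0, -0.031, 0.002, 0.0]
force: [0.7, -0.9, 0.5]
finger_gap: 0.702
t: 54.32
tcp_pos: [0.4977, 0.0088, 0.2516]
tool_rot: [1.0, -0.032, 0.0, -0.0]
force: [0.2, 0.1, -0.2]
finger_gap: 0.699
handle (array([660. ,   8.1]), array([24.1, 29.3]), 1.514) 0.050271857211019955
0
```

View pics/w31.png

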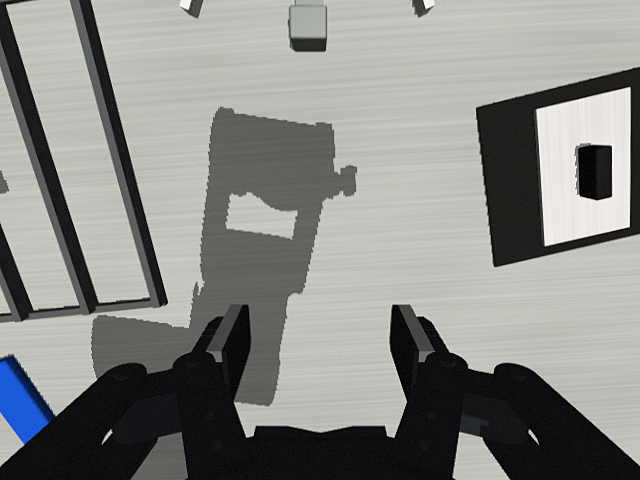

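The handle is now at (660,8), 10 mm further in than at the start, and yaw is square. Final look from a position clear of the shelf and mat.

```bash
python3 -m inch '[-1,-5,1,0, -1,-5,1,0, 0,-5,0,0, 0,0,0,0, 0,0,0,0]'
python3 - <<'E'
from trayrib import *
im,d,c=shot('wrist','w32.png');P=cloud(d,c)
print(manip.sense()['tcp_pos'],rib(P,(.525,-.26),im,.026,.045))
shot('top','t32.png');shot('scene','s32.png')
E
```

```text
t: 55.0
tcp_pos: [0.4811, -0.142, 0.2702]
tool_rot: [0.999, -0.032, 0.0, -0.0]
force: [1.3, 1.4, -0.0]
finger_gap: 0.698
[ 0.480794   -0.14131619  0.27017287] ((array([ 524.5, -258.8]), array([15.1, 48.7]), 0.174), np.float64(0.034473703618753626))
```

View pics/t32.png

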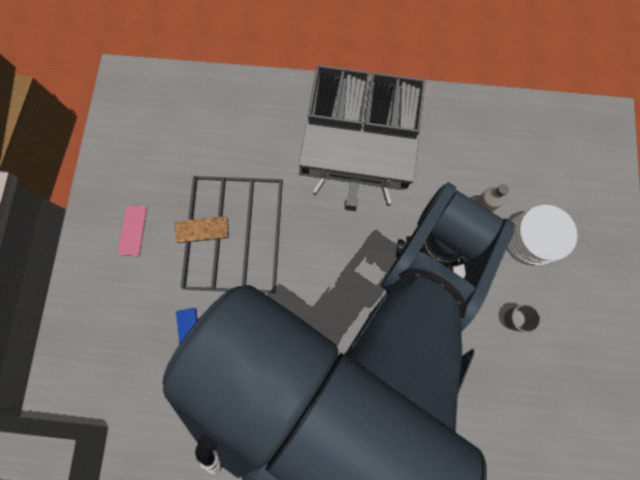

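View pics/s32.png

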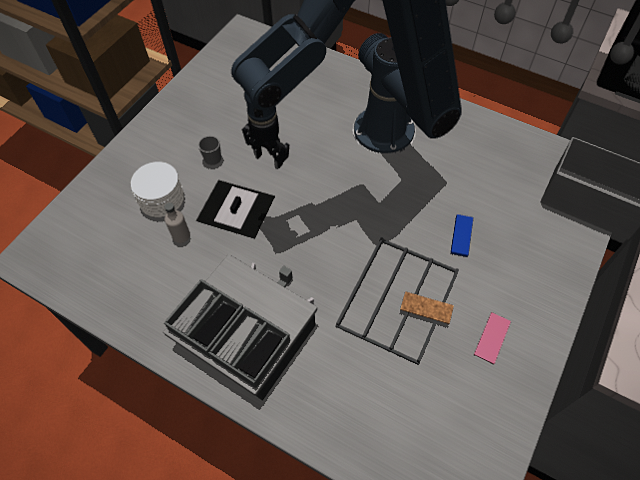

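View pics/w32.png

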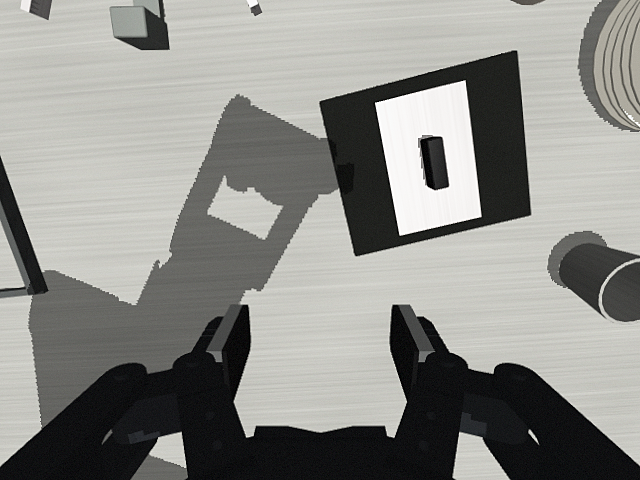

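The cover is centred on the mat at (240,205) in the scene view. The tray is home with its handle at (286,274). The plates, bottle and cup are in their places, the spare pad is still on the rack, and the arm touches nothing.

```bash
python3 -c "
from station import job; print(job.sign_off())"
```

```text
the job is handed in; nothing more can be done
None
```

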